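# Strip the wax filter and moulds for washing

### The job

Get the used parts ready for the ultrasonic cleaner: turn the wax filter's black knob anticlockwise to its stop, where its bar lines up with the two dark marks on the unit, lift the filter straight out and stand it upright in the steel wash tray, and lay every open metal mould from the bench flat in the tray as well. Once everything is in the tray, push it across the bench, without lifting it, until it sits squarely inside the dark outline in front of the cleaner. Leave the rest of the bench as it is.

Things in the scene. Friction and masses are not known exactly. Their poses are not given: they have to be found in the camera images.
- unit: fixed white wax filter unit; origin at bench height under the centre of the filter well. Low block 70 mm high (x -65 to 65, y -50 to 85 mm) with the well in its top; a wax tank 165 mm high on its +y side, from y = 85 mm on. Two dark marks on the block's top point to the well along the unit's x axis
- filter: bayonet wax filter, 77 mm high; origin at the centre of its foot. Sleeve 40 mm across, flange 64 mm across at z 42 to 47, black bar knob 50 (x) x 14 x 30 mm at z 47 to 77. Starts in the well, foot 28 mm up, 1.0 to 1.4 rad clockwise (from above) from release. Free when its x is parallel (within 0.1 rad) to the unit's x, just before a stop; lift 50 mm to clear
- tray: loose steel wash tray, open on top, outside 200 x 260 x 28 mm (x, y, z), walls and floor 4 mm, 0.5 kg; origin at the centre of its underside
- outline: dark rectangular outline painted flat on the bench in front of the ultrasonic cleaner, 210 x 270 mm inside (x, y), the tray's place; origin at its centre on the bench. The white cleaner, 125 mm high, stands at least 180 mm further towards -y
- mould1: stainless base mould: a shallow open metal pan 54 x 38 x 16 mm (x, y, z), walls 3 mm, lying open side up on the bench; origin at the centre of its underside, x along its length. May be absent (None) from the start
- mould2: stainless base mould: a shallow open metal pan 54 x 38 x 16 mm (x, y, z), walls 3 mm, lying open side up on the bench; origin at the centre of its underside, x along its length. May be absent (None) from the start
- mould3: stainless base mould: a shallow open metal pan 54 x 38 x 16 mm (x, y, z), walls 3 mm, lying open side up on the bench; origin at the centre of its underside, x along its length. May be absent (None) from the start
- mould4: stainless base mould: a shallow open metal pan 54 x 38 x 16 mm (x, y, z), walls 3 mm, lying open side up on the bench; origin at the centre of its underside, x along its length. May be absent (None) from the start
- mould5: stainless base mould: a shallow open metal pan 54 x 38 x 16 mm (x, y, z), walls 3 mm, lying open side up on the bench; origin at the centre of its underside, x along its length. May be absent (None) from the start
- cassette1: bystander: closed white plastic tissue cassette 40 x 28 x 8 mm, flat on the bench; origin at the centre of its underside, among the moulds
- cassette2: bystander: closed white plastic tissue cassette 40 x 28 x 8 mm, flat on the bench; origin at the centre of its underside
- cassette3: bystander: closed white plastic tissue cassette 40 x 28 x 8 mm, flat on the bench; origin at the centre of its underside
- forceps_block: bystander: aluminium block 60 x 90 x 35 mm with forceps standing in it up to 130 mm; origin at the centre of its underside
- bottle: bystander: amber bottle 64 mm across, 150 mm high; origin at the centre of its underside
- jar: bystander: jar 60 mm across, 70 mm high; origin at the centre of its underside
- slide_box: bystander: blue slide box 100 x 60 x 35 mm; origin at the centre of its underside
- brush: bystander: small bench brush lying flat beyond the outline, along its x axis

How it is judged:
On the way, in this order (a step that is already met when the one before it is completed fails the run):
1. the filter is turned free and lifted out of its well, away from the unit (horizontal distance between filter and unit above 0.12 m), for 0.1 s.
2. the filter stands upright in the tray and every mould lies in it, before the tray is pushed to its outline (x of filter in the frame of tray between -0.09 and 0.09 m and y of filter in the frame of tray between -0.12 and 0.12 m and z of filter in the frame of tray below 0.012 m and angle between filter's own z axis and vertical below 0.2 rad and x of mould1 in the frame of tray between -0.09 and 0.09 m and y of mould1 in the frame of tray between -0.12 and 0.12 m and z of each of mould1, mould2, mould3, mould4, mould5 in the frame of tray below 0.03 m and angle between each of mould1, mould2, mould3, mould4, mould5's own z axis and vertical below 0.45 rad and x of mould2 in the frame of tray between -0.09 and 0.09 m and y of mould2 in the frame of tray between -0.12 and 0.12 m and x of mould3 in the frame of tray between -0.09 and 0.09 m and y of mould3 in the frame of tray between -0.12 and 0.12 m and x of mould4 in the frame of tray between -0.09 and 0.09 m and y of mould4 in the frame of tray between -0.12 and 0.12 m and x of mould5 in the frame of tray between -0.09 and 0.09 m and y of mould5 in the frame of tray between -0.12 and 0.12 m and horizontal distance between tray and outline above 0.08 m), for 0.2 s.
At the end, for the whole second after the job is handed in: filter upright (within 0.2 rad) with its foot on the tray's floor, every mould that is present flat in the tray (tilt under 0.45 rad), the tray flat on the bench with its centre within 20 mm of the outline's centre and turned less than 0.15 rad from it, all at rest (x of filter in the frame of tray between -0.09 and 0.09 m and y of filter in the frame of tray between -0.12 and 0.12 m and z of filter in the frame of tray below 0.012 m and angle between filter's own z axis and vertical below 0.2 rad and x of mould1 in the frame of tray between -0.09 and 0.09 m and y of mould1 in the frame of tray between -0.12 and 0.12 m and z of each of mould1, mould2, mould3, mould4, mould5 in the frame of tray below 0.03 m and angle between each of mould1, mould2, mould3, mould4, mould5's own z axis and vertical below 0.45 rad and x of mould2 in the frame of tray between -0.09 and 0.09 m and y of mould2 in the frame of tray between -0.12 and 0.12 m and x of mould3 in the frame of tray between -0.09 and 0.09 m and y of mould3 in the frame of tray between -0.12 and 0.12 m and x of mould4 in the frame of tray between -0.09 and 0.09 m and y of mould4 in the frame of tray between -0.12 and 0.12 m and x of mould5 in the frame of tray between -0.09 and 0.09 m and y of mould5 in the frame of tray between -0.12 and 0.12 m and linear speed of each of filter, tray, mould1, mould2, mould3, mould4, mould5 below 0.03 m/s and horizontal distance between tray and outline below 0.02 m and angle between the x axis of tray and the x axis of outline, either way round below 0.15 rad and height (world z) of tray below 0.006 m); the robot touches nothing.
It fails at once if the wash tray is lifted off the bench (height (world z) of tray above 0.015 m).
It fails at once if the wash tray is tipped (angle between tray's own z axis and vertical above 0.2 rad).
It fails at once if a bystander on the bench is shifted by more than 50 mm (distance of any of cassette1, cassette2, cassette3, forceps_block, bottle, jar, slide_box, brush from where it was at the start of the episode above 0.05 m).
Of mould1, mould2, mould3, mould4, mould5 only 3 to 5 are there at a start; the rules pass over those that are not, and their reading is None.
At some moment in a run one of mould1, mould2, mould3, mould4, mould5 may be knocked a few centimetres aside while the robot is not near it.
It also fails if it takes over 210 s, if anything falls off the work surface, if the arm or the gripper's body presses on something with over 40 N, if the wrist force passes 120 N, or if a joint passes its speed limit or range.

### The arm

A 6-joint arm with a two-finger parallel gripper is mounted at the origin on the work surface. World frame = base frame: x ahead of the robot, y to its left, z up, the work surface at z = 0. Lengths are in m, angles in rad, forces in N, time in s.
With the tool pointing down it reaches from about 0.35 to 0.875 m from the base axis. Payload 4.2 kg.
Tool frame: the origin (TCP) lies midway between the tips of the shut fingers; the grasp point (between the pads) lies manip.pinch_z behind it (manip.pinch_z is the distance from the TCP to the grasp point, in m); x points along the fingers, z is the direction in which the jaws open and shut, and the axes are right-handed (so a half turn about x gives the same grasp; the last joint's range is limited). The gripper opens to 85 mm and grips with 20 to 120 N. Pads are 22 mm wide; open, the fingers measure 114 mm over their backs; the gripper's body (76 mm by 85 mm) begins 54 mm behind the grasp point. The pads swing forward as they close: fully open they stand 13 mm farther back than shut.
Start: joints at [1.429, 0.385, 0.008, 0, -1.194, -0.259], TCP at [0.244, 0.575, 0.231] pointing down, gripper open.
Joint ranges: [-3.14, 3.14], [-1.21, 2.06], [-1.07, 1.41], [-3.16, 2.05], [-2.99, -0.16], [-3.1, 3.1]. Speed limits (rad/s): [2.79, 2.79, 3.14, 3.14, 3.14, 3.14].

### API

Orientations are given as [roll, pitch, yaw] about the fixed x, y, z axes, in that order (R = Rz(yaw) Ry(pitch) Rx(roll)).
In Python, from station import manip gives the robot as it stands.
- The arm moves only by the shell command python3 -m crank 'ROWS' [OPENING] [FORCE]. ROWS is JSON, a list of rows, each an object of numbers: "tx", "ty", "tz": the shift along the world's x, y, z in cm; "rx", "ry", "rz": the turn, a rotation vector about the world's x, y, z in degrees. In form: [{"tx": .., "ty": .., "tz": .., "rx": .., "ry": .., "rz": ..}, ...]. A call has 1 to 12 rows; each row shifts and turns the commanded pose from where the row before left it; what a row does not reach is not made up. A row lasts 1/8 s, in which the tool goes at most 62.5 mm and 10.7 degrees, less where a joint would pass 70% of its speed; a pose out of reach is approached as far as the arm can. A call with a gripper value outside its range is refused whole. OPENING is the opening in per cent of the stroke, from 0 (shut) to 100 (fully open), set as the call begins (- or left out, the last holds). The fingers move at their own pace and stop on an object; FORCE is the grip in N (left out, the last holds). Time passes only in rows, so rows that do not move let the fingers close. It gives the time, the measured TCP pose, the force and the opening at its end, in the units of the state.
- manip.observe(): the state, without advancing time (a new reading comes with each control period).
- manip.get_image(name): name is "scene" or "top"; returns a dict with "color" (480x640x3 uint8, red, green, blue), "K" (3x3 intrinsics, pixels), "origin" and "attitude" of the camera in the world. Camera axes: x right, y up, looking along -z (the intrinsics and any distortion apply to the point x, -y, -z); pixel columns grow to the right and rows downward; lengths in m; the calibration is good to about 2 mm. A picture is of the moment at which its call begins. There is no depth.
- manip.sign_off(): hands the job in, once; it reports no verdict.
The state is a dict: "t": time; "joints": joint angles; "joint_velocities": joint speeds; "joint_torque": joint torques, N m; "ee_pos": TCP position; "tcp_rot": TCP orientation; "ft_force": force on the tool from outside, world axes, zero at the start; "ft_torque": the same for the moment, N m; "grip_width": finger opening in m.
Only numpy, scipy, OpenCV 4.12 (cv2) and the standard library are available. Lean on these libraries where they do the work, as an engineer would, in place of code of your own. Each camera call takes 0.05 s, during which the arm holds its last target.

## Working session

There is one attempt and no reset: what is moved stays moved. The work goes in short steps, Python scripts to look and compute and a shell command to move; the robot and the scene stay as the last step left them, time stands still between calls to the robot, and variables do not carry over. Pictures are saved under pics/ and viewed, and the job is handed in when it is done.

```bash
ls; mkdir -p pics; python3 - <<'E'
from station import manip
import cv2
print(manip.observe(), manip.pinch_z)
for n in ("scene","top"):
    r=manip.get_image(n); cv2.imwrite(f"pics/{n}0.png",r["color"][:,:,::-1]); print(n,r["K"],r["origin"],r["attitude"],[k for k in r])
E
```

```text
pics
{'t': 0.0, 'joints': array([ 1.42858776e+00,  3.85522208e-01,  6.61650654e-03, -5.44692021e-04,
       -1.19402773e+00, -2.58612744e-01]), 'joint_velocities': array([ 0.00045132, -0.00020036,  0.00135976,  0.00133271, -0.00088569,
        0.00022243]), 'joint_torque': array([ 4.51641881e-04, -3.92283475e+01,  1.88396412e+01,  4.18599218e+00,
       -4.62396769e-03, -6.17328780e-06]), 'ee_pos': array([0.24359134, 0.5749195 , 0.23023191]), 'tcp_rot': array([ 0.02610504,  1.56860007, -1.94571354]), 'ft_force': array([-0.35458157,  0.1300324 ,  0.17283725]), 'ft_torque': array([-0.01082989,  0.07324302,  0.05479698]), 'grip_width': 0.08519435671780275} 0.0187
scene [[442.87417224   0.         315.37622674]
 [  0.         442.87417224 242.51788158]
 [  0.           0.           1.        ]] [ 1.04826136 -0.21582078  0.77728136] [ 0.63955645 -0.01098589  1.07013602] ['color', 'K', 'origin', 'attitude']
top [[581.87435664   0.         325.73966296]
 [  0.         581.87435664 239.51781195]
 [  0.           0.           1.        ]] [0.31467709 0.06312615 1.10136697] [ 0.21997627 -0.00291683 -1.60209659] ['color', 'K', 'origin', 'attitude']
```

View pics/scene0.png

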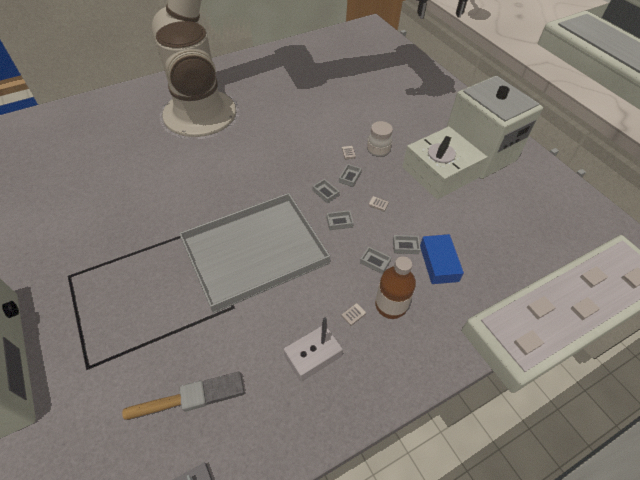

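View pics/top0.png

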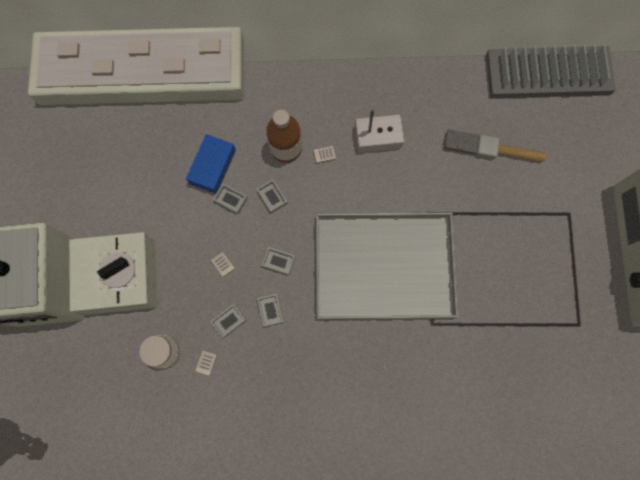

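The scene view and the top view both show everything. In the top view the unit's well is at about (117,268), with its marks at (117,243) and (118,297). There are five moulds, near (230,199), (272,196), (278,261), (270,310) and (229,321). The tray is at about x 316–456, y 214–319, and the outline extends to x≈578.

```bash
cat > h.py <<'E'
import numpy as np, cv2
from scipy.spatial.transform import Rotation as Rot
from station import manip
def cam(n):
    r=manip.get_image(n); r["R"]=Rot.from_euler("xyz",r["attitude"]).as_matrix(); return r
def cast(r,px,z):
    px=np.atleast_2d(np.asarray(px,float)); K=r["K"]
    d=np.c_[(px[:,0]-K[0,2])/K[0,0],-(px[:,1]-K[1,2])/K[1,1],-np.ones(len(px))]@np.asarray(r["R"]).T
    o=np.asarray(r["origin"]); s=(z-o[2])/d[:,2]
    return o+d*s[:,None]
def proj(r,P):
    P=np.atleast_2d(P); c=(P-np.asarray(r["origin"]))@r["R"]; K=r["K"]
    return np.c_[K[0,2]+K[0,0]*c[:,0]/-c[:,2],K[1,2]-K[1,1]*c[:,1]/-c[:,2]]
E
python3 - <<'E'
from h import *
r=cam("top"); c=r["color"]
np.set_printoptions(precision=4,suppress=True)
crop=c[170:350,180:340][:,:,::-1]; cv2.imwrite("pics/crop_m.png",cv2.resize(crop,None,fx=3.3,fy=3.3,interpolation=cv2.INTER_CUBIC))
crop=c[220:330,60:180][:,:,::-1]; cv2.imwrite("pics/crop_u.png",cv2.resize(crop,None,fx=5,fy=5,interpolation=cv2.INTER_CUBIC))
print("marks z.07",cast(r,[[117,243],[118,297]],.07))
print("tray corners z.028",cast(r,[[316,215],[453,215],[456,318],[316,319]],.028))
print("outline",cast(r,[[571,214],[578,324],[436,324]],0))
E
```

```text
marks z.07 [[0.5502 0.4311 0.07  ]
 [0.4519 0.4248 0.07  ]]
tray corners z.028 [[ 0.6029  0.0696  0.028 ]
 [ 0.595  -0.1919  0.028 ]
 [ 0.3995 -0.182   0.028 ]
 [ 0.4057  0.075   0.028 ]]
outline [[ 0.5972 -0.4302  0.    ]
 [ 0.3834 -0.417   0.    ]
 [ 0.3917 -0.1498  0.    ]]
```

```bash
python3 - <<'E'
from h import *
for n in ("top","scene"):
    r=cam(n);c=r["color"];hsv=cv2.cvtColor(c,cv2.COLOR_RGB2HSV)
    print(n,[ (p,c[p[1],p[0]],hsv[p[1],p[0]]) for p in ([(270,310),(262,300),(250,250),(380,270),(222,264),(117,243)] if n=="top" else [(340,221),(330,221),(360,225),(250,250),(380,204)])])
E
```

```text
top [((270, 310), array([72, 68, 65], dtype=uint8), array([13, 25, 72], dtype=uint8)), ((262, 300), array([118, 117, 108], dtype=uint8), array([ 27,  22, 118], dtype=uint8)), ((250, 250), array([113, 106,  99], dtype=uint8), array([ 15,  32, 113], dtype=uint8)), ((380, 270), array([147, 144, 136], dtype=uint8), array([ 22,  19, 147], dtype=uint8)), ((222, 264), array([133, 124, 113], dtype=uint8), array([ 17,  38, 133], dtype=uint8)), ((117, 243), array([68, 64, 56], dtype=uint8), array([20, 45, 68], dtype=uint8))]
scene [((340, 221), array([79, 77, 76], dtype=uint8), array([10, 10, 79], dtype=uint8)), ((330, 221), array([143, 141, 134], dtype=uint8), array([ 23,  16, 143], dtype=uint8)), ((360, 225), array([128, 121, 120], dtype=uint8), array([  4,  16, 128], dtype=uint8)), ((250, 250), array([139, 137, 130], dtype=uint8), array([ 23,  17, 139], dtype=uint8)), ((380, 204), array([122, 114, 112], dtype=uint8), array([  6,  21, 122], dtype=uint8))]
```

View pics/crop_m.png

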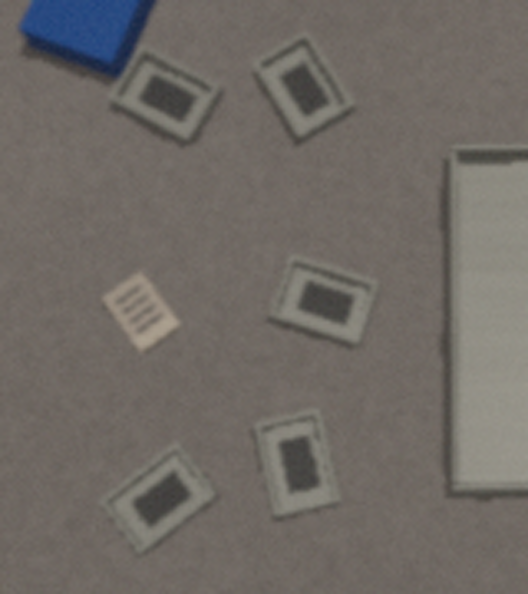

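View pics/crop_u.png

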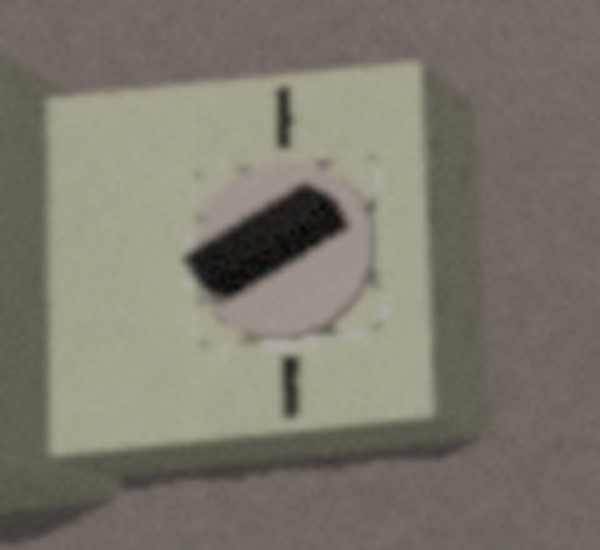

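The crops show the knob bar about 60° clockwise of the marks line, and five moulds with clear dark floors. Next I'll measure the moulds, unit, bottle and slide box.

```bash
cat >> h.py <<'E'
np.set_printoptions(precision=4,suppress=True)
def rects(r,mask,z,amin,amax):
    cs,_=cv2.findContours(mask,cv2.RETR_EXTERNAL,cv2.CHAIN_APPROX_NONE); out=[]
    for c in cs:
        if not amin<cv2.contourArea(c)<amax: continue
        w=cast(r,c[:,0,:],z)[:,:2]
        (cx,cy),(a,b),t=cv2.minAreaRect((w*1000).astype(np.float32))
        if a<b: a,b,t=b,a,t+90
        out.append((cx/1000,cy/1000,a,b,(t+90)%180-90,c.reshape(-1,2).mean(0)))
    return out
def moulds(r,z=.003,vmax=88,amin=60,amax=400):
    v=cv2.cvtColor(r["color"],cv2.COLOR_RGB2HSV); m=((v[:,:,2]<vmax)&(v[:,:,1]<75)).astype(np.uint8)*255
    return rects(r,m,z,amin,amax)
def tool():
    o=manip.observe(); R=Rot.from_euler("xyz",o["tcp_rot"]).as_matrix()
    print("t",o["t"],"tcp",o["ee_pos"],"x",R[:,0],"jaw deg",np.degrees(np.arctan2(R[1,2],R[0,2])),"F",o["ft_force"],"w",o["grip_width"],"j6",o["joints"][5])
E
python3 - <<'E'
from h import *
for n in ("top","scene"):
    r=cam(n); print(n)
    for q in moulds(r): print(np.array(q[:5]),q[5])
    hsv=cv2.cvtColor(r["color"],cv2.COLOR_RGB2HSV)
    b=cv2.inRange(hsv,(100,150,40),(130,255,255)); print("blue",[ (np.array(q[:5]),q[5]) for q in rects(r,b,.035,300,5000)])
r=cam("top")
print("bottle cap top",cast(r,[282,118],.15),"bottle base approx",cast(r,[285,155],0.01))
print("jar top",cast(r,[155,350],.07), "forceps block",cast(r,[379,133],.03))
s=cam("scene")
print("scene marks proj check",proj(s,cast(r,[[117,243],[118,297]],.07)))
print("tray proj", proj(s,cast(r,[[316,215],[453,215],[456,318],[316,319]],.028)))
tool()
E
```

```text
top
[  0.4092   0.2393  28.0959  16.3081 -56.2041] [228.4167 320.8056]
[  0.4346   0.4507 142.2753  12.315  -85.8409] [114.9074 311.8272]
[ 0.4267  0.1609 27.6156 15.4159 10.768 ] [270.075 310.1  ]
[  0.5172   0.4604  57.6273  23.3386 -59.085 ] [113.0152 267.8636]
[ 0.5201  0.1443 27.5485 15.3067 69.5956] [278.2703 261.2432]
[  0.4685   0.0475 244.5258 116.0917  35.7785] [332.5521 290.9972]
[  0.5681  -0.1077 318.3512 154.7259  51.768 ] [412.2527 237.5165]
[ 0.6469  0.2369 28.6835 16.1021 61.133 ] [230.2973 199.1622]
[ 0.6496  0.1555 28.0302 16.4656 30.5043] [272.0588 196.8824]
[ 0.7319  0.1514 66.1058 38.0308 45.814 ] [273.8182 156.4747]
[  0.7479  -0.0484 103.4185  51.5905  66.1554] [371.3972 145.2411]
[ 0.9098 -0.3245 83.7588 16.1754  1.9623] [502.3038  69.7975]
[ 0.9104 -0.3451 86.2244 14.9824 -0.3743] [512.175   69.4375]
[ 0.9109 -0.3665 88.4384 17.4244 -0.122 ] [522.0123  68.8148]
blue [(array([  0.7113,   0.2704, 101.4714,  62.8745, -22.4051]), array([211.2143, 163.8766]))]
scene
[  1.1203   0.2687 215.8205  28.6061 -89.946 ] [588.8424 449.4703]
[  0.7638  -0.222   76.9174  33
[... 600 characters left out ...]
197 -41.6262] [422.0385   8.3846]
blue [(array([  0.723 ,   0.2649, 115.0708,  66.6304, -23.8837]), array([440.0407, 259.5523])), (array([ -0.4672,  -0.4435, 212.7618,  50.2075,   7.369 ]), array([ 5.4318, 63.0227]))]
bottle cap top [[0.7482 0.1237 0.15  ]] bottle base approx [[0.7329 0.1278 0.01  ]]
jar top [[0.3572 0.3562 0.07  ]] forceps block [[ 0.7655 -0.059   0.03  ]]
scene marks proj check [[455.1043 166.0618]
 [426.7167 141.7018]]
tray proj [[329.0861 254.1416]
 [207.8512 304.2564]
 [179.9556 231.1488]
 [288.6773 191.5339]]
t 0.45 tcp [0.2438 0.5754 0.2312] x [-0.0001 -0.0002 -1.    ] jaw deg -112.96402464267132 F [-0.1663  0.7585 -0.1165] w 0.08536249760845001 j6 -0.2585676072318021
```

The top view gives five moulds, and the scene view cross-checks M5 to within 2 mm. I'll start with M1 at (0.409, 0.239), long axis −56°.

```bash
python3 -m crank '[{"tx":1.65,"ty":-3.36,"rz":-4},{"tx":1.65,"ty":-3.36,"rz":-4},{"tx":1.65,"ty":-3.36,"rz":-4},{"tx":1.65,"ty":-3.36,"rz":-4},{"tx":1.65,"ty":-3.36,"rz":-4},{"tx":1.65,"ty":-3.36,"rz":-4},{"tx":1.65,"ty":-3.36,"rz":-3},{"tx":1.65,"ty":-3.36,"rz":-3},{"tx":1.65,"ty":-3.36,"rz":-3},{"tx":1.65,"ty":-3.36},{"tz":-5},{"tz":-5}]' 70 40; python3 -c "
from h import *
tool()
for q in moulds(cam('top')): print(np.array(q[:5]),q[5])"
```

```text
t 0.45 tcp [0.2438 0.5754 0.2312] x [-0.0001 -0.0002 -1.    ] jaw deg -112.96402464267132 F [-0.1663  0.7585 -0.1165] w 0.08536249760845001 j6 -0.2585676072318021
[  0.4097   0.2392  27.9631  16.314  -54.3746] [228.3429 320.9429]
[  0.4344   0.4516 140.4834  12.197  -85.9417] [114.1497 311.8383]
[ 0.4269  0.1607 27.828  15.7888 10.768 ] [270.1 310.1]
[ 0.5239  0.6674 31.8939 17.0581  5.1601] [  3.5758 268.8182]
[  0.5172   0.4604  57.6273  23.3386 -59.085 ] [113.0152 267.8636]
[ 0.5204  0.1442 27.5457 15.9223 69.6479] [278.2821 261.2308]
[  0.467    0.0464 246.8336 119.1063  36.4698] [333.1833 291.3806]
[  0.5087  -0.0613 255.2174 193.278   88.6225] [412.1601 237.5263]
[ 0.6468  0.2368 28.4285 16.1021 61.133 ] [230.3243 199.1622]
[ 0.6496  0.1553 28.1374 15.8884 31.5701] [272.0909 196.6667]
[ 0.7321  0.1473 70.5352 42.1225 54.2297] [275.3431 156.5392]
[  0.7452  -0.2423 108.3398  46.7596  75.0802] [466.5918 147.8776]
[  0.748   -0.0474 101.5583  52.3437  66.1554] [371.0144 145.2806]
[ 0.9103 -0.3449 85.7913 16.7714  1.8572] [512.1139  69.2532]
[ 0.9109 -0.3242 86.0715 16.4657  1.7972] [502.2593  69.716 ]
[ 0.9109 -0.3657 88.4958 15.8324 -0.122 ] [522.1098  68.9146]validation failed for argument at $[0]...
```

The call was refused; I think each row needs all six keys.

```bash
python3 -m crank '[{"tx":1.65,"ty":-3.36,"tz":0,"rx":0,"ry":0,"rz":-4},{"tx":1.65,"ty":-3.36,"tz":0,"rx":0,"ry":0,"rz":-4},{"tx":1.65,"ty":-3.36,"tz":0,"rx":0,"ry":0,"rz":-4},{"tx":1.65,"ty":-3.36,"tz":0,"rx":0,"ry":0,"rz":-4},{"tx":1.65,"ty":-3.36,"tz":0,"rx":0,"ry":0,"rz":-4},{"tx":1.65,"ty":-3.36,"tz":0,"rx":0,"ry":0,"rz":-4},{"tx":1.65,"ty":-3.36,"tz":0,"rx":0,"ry":0,"rz":-3},{"tx":1.65,"ty":-3.36,"tz":0,"rx":0,"ry":0,"rz":-3},{"tx":1.65,"ty":-3.36,"tz":0,"rx":0,"ry":0,"rz":-3},{"tx":1.65,"ty":-3.36,"tz":0,"rx":0,"ry":0,"rz":0},{"tx":0,"ty":0,"tz":-5,"rx":0,"ry":0,"rz":0},{"tx":0,"ty":0,"tz":-5,"rx":0,"ry":0,"rz":0}]' 70 40; python3 -c "
from h import *
tool()"
```

```text
t: 2.0
ee_pos: [0.4095, 0.2394, 0.1311]
tcp_rot: [-2.866, 1.567, 0.868]
ft_force: [0.2, -0.3, -1.7]
grip_width: 0.0598
t 2.0 tcp [0.4095 0.2394 0.1311] x [ 0.0023  0.0027 -1.    ] jaw deg -146.0350629117307 F [ 0.2227 -0.3019 -1.6837] w 0.05977937992188061 j6 -0.27985070689466285
```

```bash
python3 -m crank '[{"tx":0,"ty":0,"tz":-4,"rx":0,"ry":0,"rz":0},{"tx":0,"ty":0,"tz":-4,"rx":0,"ry":0,"rz":0},{"tx":0,"ty":0,"tz":-3,"rx":0,"ry":0,"rz":0},{"tx":0,"ty":0,"tz":-1.2,"rx":0,"ry":0,"rz":0},{"tx":0,"ty":0,"tz":-0.5,"rx":0,"ry":0,"rz":0},{"tx":0,"ty":0,"tz":0,"rx":0,"ry":0,"rz":0}]'; python3 -m crank '[{"tx":0,"ty":0,"tz":0,"rx":0,"ry":0,"rz":0},{"tx":0,"ty":0,"tz":0,"rx":0,"ry":0,"rz":0},{"tx":0,"ty":0,"tz":0,"rx":0,"ry":0,"rz":0},{"tx":0,"ty":0,"tz":0,"rx":0,"ry":0,"rz":0}]' 0 30;
```

```text
t: 2.75
ee_pos: [0.4093, 0.24, 0.005]
tcp_rot: [-2.939, 1.569, 0.797]
ft_force: [-0.2, -0.4, 0.6]
grip_width: 0.0597
t: 3.25
ee_pos: [0.4094, 0.2401, 0.0055]
tcp_rot: [-2.961, 1.569, 0.776]
ft_force: [-1.5, 0.4, 6.9]
grip_width: 0.037
```

M1 is gripped at 37 mm. Next I'll carry it to slot S3 at (0.449, −0.106), turning +54°.

```bash
python3 -m crank '[{"tx":0,"ty":0,"tz":3,"rx":0,"ry":0,"rz":0},{"tx":0,"ty":0,"tz":4,"rx":0,"ry":0,"rz":0},{"tx":0.5,"ty":-4,"tz":0,"rx":0,"ry":0,"rz":6},{"tx":0.5,"ty":-4,"tz":0,"rx":0,"ry":0,"rz":6},{"tx":0.5,"ty":-4,"tz":0,"rx":0,"ry":0,"rz":6},{"tx":0.5,"ty":-4,"tz":0,"rx":0,"ry":0,"rz":6},{"tx":0.5,"ty":-4,"tz":0,"rx":0,"ry":0,"rz":6},{"tx":0.5,"ty":-4,"tz":0,"rx":0,"ry":0,"rz":6},{"tx":0.5,"ty":-4,"tz":0,"rx":0,"ry":0,"rz":6},{"tx":0.5,"ty":-4,"tz":0,"rx":0,"ry":0,"rz":6},{"tx":0,"ty":-2.6,"tz":0,"rx":0,"ry":0,"rz":6},{"tx":0,"ty":0,"tz":0,"rx":0,"ry":0,"rz":0}]';python3 -c "
from h import *
tool(); r=cam('scene'); cv2.imwrite('pics/s1.png',r['color'][:,:,::-1])"
```

```text
t: 4.75
ee_pos: [0.4485, -0.1078, 0.0744]
tcp_rot: [2.062, 1.57, 0.453]
ft_force: [0.1, 0.7, -0.3]
grip_width: 0.0372
t 4.75 tcp [ 0.4485 -0.1078  0.0744] x [ 0.0003  0.0002 -1.    ] jaw deg -92.184079754697 F [ 0.0615  0.6957 -0.2806] w 0.037239869031898756 j6 1.4150853103781302
```

View pics/s1.png

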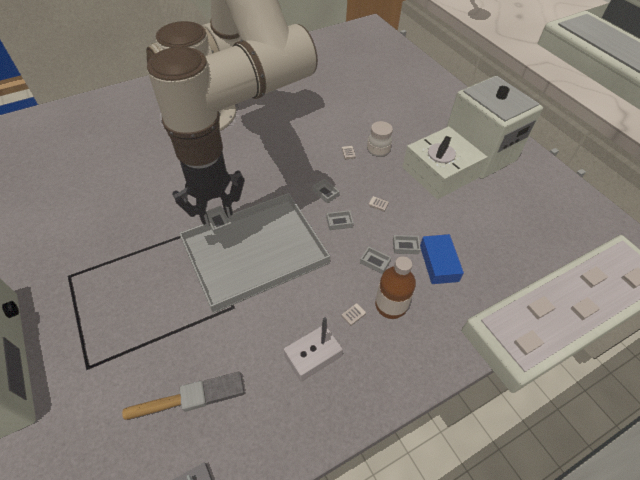

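The mould is held level over the near-left corner of the tray at (215,218) in the scene view. Next: lower it and release.

```bash
python3 -m crank '[{"tx":0,"ty":0,"tz":-3,"rx":0,"ry":0,"rz":0},{"tx":0,"ty":0,"tz":-2.3,"rx":0,"ry":0,"rz":0},{"tx":0,"ty":0,"tz":-1,"rx":0,"ry":0,"rz":0},{"tx":0,"ty":0,"tz":0,"rx":0,"ry":0,"rz":0}]'; python3 -m crank '[{"tx":0,"ty":0,"tz":0,"rx":0,"ry":0,"rz":0},{"tx":0,"ty":0,"tz":0,"rx":0,"ry":0,"rz":0},{"tx":0,"ty":0,"tz":0,"rx":0,"ry":0,"rz":0},{"tx":0,"ty":0,"tz":3,"rx":0,"ry":0,"rz":0},{"tx":0,"ty":0,"tz":5,"rx":0,"ry":0,"rz":0},{"tx":0,"ty":0,"tz":3,"rx":0,"ry":0,"rz":0},{"tx":0,"ty":0,"tz":0,"rx":0,"ry":0,"rz":0}]' 62;python3 -c "
from h import *
tool()
for q in moulds(cam('top')): print(np.array(q[:5]),q[5])
for q in moulds(cam('scene')): print(np.array(q[:5]),q[5])"
```

```text
t: 5.3
ee_pos: [0.4488, -0.106, 0.0111]
tcp_rot: [-1.316, 1.57, -2.92]
ft_force: [0.9, 0.8, -0.1]
grip_width: 0.0371
t: 6.18
ee_pos: [0.4505, -0.1065, 0.124]
tcp_rot: [1.682, 1.564, 0.077]
ft_force: [-0.4, -0.3, -0.0]
grip_width: 0.0529
t 6.175 tcp [ 0.4505 -0.1065  0.124 ] x [ 0.0068  0.0005 -1.    ] jaw deg -91.96224281960384 F [-0.3616 -0.3074 -0.0034] w 0.052880020703583164 j6 1.4157516653013011
[  0.1643   0.0864  71.3565  18.8115 -14.2024] [314.1545 454.1707]
[ 0.2009 -0.0912 78.3425 18.1523 49.584 ] [409.4559 429.2941]
[  0.4028  -0.0712  60.0539  30.3776 -64.1537] [393.6598 320.6598]
[  0.4326   0.4459 129.2841   7.4716 -86.1791] [117.766 312.156]
[  0.4366  -0.1053  41.8953  29.5085 -88.4237] [410.6623 301.3636]
[ 0.4522 -0.0454 36.4004 22.7265 -2.809 ] [379.303  292.6515]
[ 0.524   0.6674 31.6646 17.0516  5.1601] [  3.9231 269.1231]
[  0.5172   0.4604  57.6273  23.3386 -59.085 ] [113.0152 267.8636]
[ 0.5601 -0.0345 43.5234 21.9963 16.4618] [369.5514 237.6449]
[  0.5447  -0.068  264.2965 126.725   89.8423] [408.0471 229.5179]
[ 0.6467  0.2365 27.9363 16.096  61.133 ] [230.33
[... 401 characters left out ...]
8  -0.3869 84.0592 15.3111 -1.7975] [531.95  70.  ]
[ 0.9086 -0.366  83.9799 15.1993 -1.1853] [521.9875  69.45  ]
[ 0.9099 -0.3237 83.9887 13.8599 -1.2938] [501.963   69.3086]
[  1.1316   0.2763 200.6071   5.8865 -89.946 ] [597.2291 449.0503]
[  0.7368  -0.0176  51.8639   8.1835 -31.7994] [323.5882 330.2549]
[ 0.4441 -0.1046 28.7023 18.4969 -0.3739] [223.3 239.1]
[  0.4314   0.5111  89.9855  18.5242 -58.8069] [442.875  146.9792]
[  0.4896   0.7141 176.5029  35.3095 -85.871 ] [516.     136.0455]
[  0.3232   0.8162  68.8482  29.4605 -53.355 ] [502.1622  92.1892]
[ -0.4586   0.1156 171.7427  62.4026 -25.6054] [185.2041  28.2109]
[ -0.3058   0.2817 404.6773  68.4995 -13.0442] [251.5622  40.5494]
```

M1 sits in the tray; the scene view puts it at about (0.444, −0.105). M4 is next.

```bash
python3 -m crank '[{"tx":2.2,"ty":3.8,"tz":0,"rx":0,"ry":0,"rz":7},{"tx":2.2,"ty":3.8,"tz":0,"rx":0,"ry":0,"rz":7},{"tx":2.2,"ty":3.8,"tz":0,"rx":0,"ry":0,"rz":7},{"tx":2.2,"ty":3.8,"tz":0,"rx":0,"ry":0,"rz":7},{"tx":2.2,"ty":3.8,"tz":0,"rx":0,"ry":0,"rz":7},{"tx":2.2,"ty":3.8,"tz":0,"rx":0,"ry":0,"rz":7},{"tx":2.2,"ty":3.8,"tz":0,"rx":0,"ry":0,"rz":7},{"tx":2.2,"ty":3.8,"tz":0,"rx":0,"ry":0,"rz":7},{"tx":2.0,"ty":3.9,"tz":0,"rx":0,"ry":0,"rz":7},{"tx":0,"ty":0,"tz":-4,"rx":0,"ry":0,"rz":0},{"tx":0,"ty":0,"tz":0,"rx":0,"ry":0,"rz":0}]' 70;python3 -c "
from h import *
tool(); r=cam('scene'); 
for n in ('scene','top'):
  r=cam(n);cv2.imwrite(f'pics/{n}2.png',r['color'][:,:,::-1])
  for q in moulds(r): print(np.array(q[:5]),q[5])"
```

```text
t: 7.65
ee_pos: [0.6414, 0.235, 0.0753]
tcp_rot: [-2.155, 1.559, -2.661]
ft_force: [0.3, -1.0, -0.7]
grip_width: 0.0602
t 7.65 tcp [0.6414 0.235  0.0753] x [-0.0108 -0.0056 -0.9999] jaw deg -28.995271976488127 F [ 0.3143 -0.9605 -0.6748] w 0.060171350029774924 j6 2.0497077476141787
[  1.1318   0.2763 200.6071   5.5723 -89.946 ] [597.6034 448.743 ]
[  0.7368  -0.0176  51.8639   8.1002 -31.7994] [323.6078 330.2549]
[ 0.6459  0.2382 30.1262 16.2079 61.7709] [406.1429 245.0857]
[  0.296    0.3441 101.1411  48.5446 -31.5135] [360.4229 134.4114]
[  0.4883   0.714  176.7488  36.0032 -85.4387] [515.8764 136.0225]
[  0.114    0.3642 140.9606  71.2726  62.2351] [331.5984  96.9237]
[  0.3228   0.8168  70.1468  29.4605 -53.355 ] [502.1622  92.1892]
[ 0.0191  0.238  85.447  67.766  50.6716] [279.5771  91.8856]
[  0.1287   0.8936 224.5743 191.4952   9.7839] [476.2902  47.698 ]
[ -0.3802   0.2128 103.8684  64.766   50.4797] [222.9028  31.6667]
[ 0.1767  0.5318 74.9681 12.1411  6.5141] [ 63.3778 457.4889]
[  0.2917   0.2102 220.0672  43.7161  34.3544] [247.5951 385.239 ]
[ 0.4268  0.161  27.0088 15.
[... 216 characters left out ...]
92]
[ 0.5138 -0.186  95.7161  5.2383 -0.4189] [450.4747 259.2525]
[  0.6023  -0.0651 256.2459  35.615   81.4528] [390.4844 217.3599]
[ 0.6493  0.1554 27.7166 15.3218 31.5751] [272.0303 196.6364]
[ 0.7337  0.1564 62.3912 33.0136 36.7798] [271.8929 155.7976]
[  0.7317  -0.2334 108.4738  37.2476  58.0071] [463.7895 149.7293]
[ 0.7466 -0.0424 97.6873 47.0405 61.1253] [369.0833 146.3889]
[  0.8661   0.5156 235.0183  50.7134  83.2318] [102.081  103.9789]
[ 0.9081 -0.3452 81.633  14.8572 -0.4961] [511.9231  70.    ]
[ 0.9086 -0.366  83.9799 15.1993 -1.1853] [521.8442  69.3636]
[ 0.9099 -0.3237 83.9672 13.739  -1.1036] [501.962   69.4557]
[ 0.9092 -0.3868 86.3149 15.5831 -1.3984] [531.8462  69.0513]
```

View pics/scene2.png

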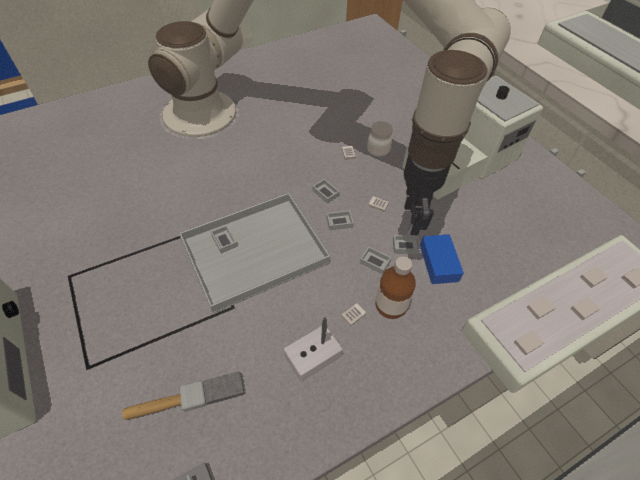

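View pics/top2.png

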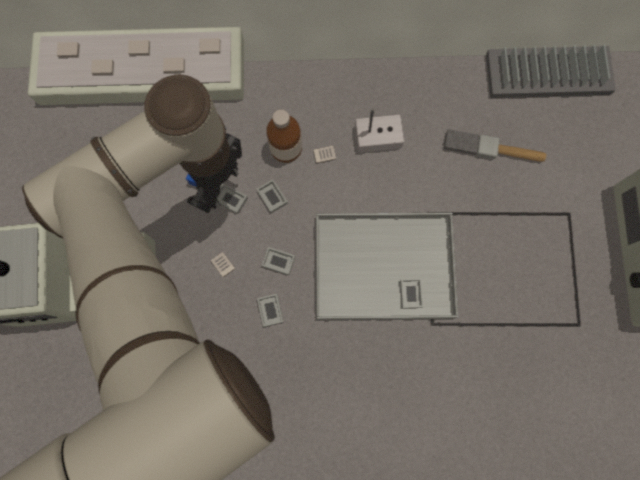

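M1 lies flat in the tray at top (411,293). M4 is still at (0.646, 0.237), 5 mm off the tool, so I'll correct, descend and grip.

```bash
python3 -m crank '[{"tx":0.4,"ty":0.1,"tz":-2,"rx":0,"ry":0,"rz":0},{"tx":0,"ty":0,"tz":-3,"rx":0,"ry":0,"rz":0},{"tx":0,"ty":0,"tz":-1.5,"rx":0,"ry":0,"rz":0},{"tx":0,"ty":0,"tz":0,"rx":0,"ry":0,"rz":0},{"tx":0,"ty":0,"tz":0,"rx":0,"ry":0,"rz":0}]'; python3 -m crank '[{"tx":0,"ty":0,"tz":0,"rx":0,"ry":0,"rz":0},{"tx":0,"ty":0,"tz":0,"rx":0,"ry":0,"rz":0},{"tx":0,"ty":0,"tz":0,"rx":0,"ry":0,"rz":0},{"tx":0,"ty":0,"tz":0,"rx":0,"ry":0,"rz":0}]' 0 30;python3 -c "
from h import *
tool()"
```

```text
t: 8.43
ee_pos: [0.6496, 0.2378, 0.0174]
tcp_rot: [0.89, 1.569, 0.384]
ft_force: [0.6, 1.0, 0.8]
grip_width: 0.0598
t: 8.93
ee_pos: [0.6488, 0.2375, 0.0165]
tcp_rot: [1.022, 1.571, 0.517]
ft_force: [-0.1, 0.2, 0.3]
grip_width: -0.0001
t 8.925 tcp [0.6488 0.2375 0.0165] x [ 0.0001  0.0001 -1.    ] jaw deg -28.962862199073907 F [-0.1165  0.2072  0.2648] w -0.00010222022469591156 j6 2.0518237140917064
```

It closed at z = 16 mm, just above the mould. I'll raise, reopen and go lower.

```bash
python3 -m crank '[{"tx":0,"ty":0,"tz":2,"rx":0,"ry":0,"rz":0},{"tx":-0.2,"ty":0,"tz":0,"rx":0,"ry":0,"rz":0},{"tx":0,"ty":0,"tz":0,"rx":0,"ry":0,"rz":0},{"tx":0,"ty":0,"tz":0,"rx":0,"ry":0,"rz":0}]' 70;python3 -c "
from h import *
tool()
for q in moulds(cam('scene'))+moulds(cam('top')):
  if abs(q[0]-.645)<.02: print(np.array(q[:5]),q[5])"
```

```text
t: 9.43
ee_pos: [0.6465, 0.2373, 0.0361]
tcp_rot: [-2.181, 1.57, -2.687]
ft_force: [-0.3, -0.2, -1.0]
grip_width: 0.0598
t 9.425 tcp [0.6465 0.2373 0.0361] x [-0.0006 -0.0003 -1.    ] jaw deg -28.965033904150296 F [-0.2624 -0.191  -1.0342] w 0.05975931953131115 j6 2.050181895164622
[ 0.6494  0.1553 26.5587 15.8544 25.9472] [272.0606 196.6667]
```

```bash
python3 -m crank '[{"tx":0,"ty":0,"tz":-1.5,"rx":0,"ry":0,"rz":0},{"tx":0,"ty":0,"tz":-1.4,"rx":0,"ry":0,"rz":0},{"tx":0,"ty":0,"tz":0,"rx":0,"ry":0,"rz":0},{"tx":0,"ty":0,"tz":0,"rx":0,"ry":0,"rz":0}]'; python3 -m crank '[{"tx":0,"ty":0,"tz":0,"rx":0,"ry":0,"rz":0},{"tx":0,"ty":0,"tz":0,"rx":0,"ry":0,"rz":0},{"tx":0,"ty":0,"tz":0,"rx":0,"ry":0,"rz":0},{"tx":0,"ty":0,"tz":0,"rx":0,"ry":0,"rz":0}]' 0 30;python3 -c "
from h import *
tool()"
```

```text
t: 10.02
ee_pos: [0.6469, 0.2374, 0.007]
tcp_rot: [-1.521, 1.57, -2.027]
ft_force: [1.0, -0.4, 0.3]
grip_width: 0.06
t: 10.52
ee_pos: [0.6473, 0.2378, 0.0081]
tcp_rot: [0.938, 1.569, 0.433]
ft_force: [-0.0, 0.3, 3.2]
grip_width: 0.0373
t 10.525 tcp [0.6473 0.2378 0.0081] x [ 0.0014  0.0006 -1.    ] jaw deg -28.948999568866267 F [-0.0302  0.3362  3.1682] w 0.037336145595431296 j6 2.050168513644526
```

```bash
python3 -m crank '[{"tx":0,"ty":0,"tz":3,"rx":0,"ry":0,"rz":0},{"tx":0,"ty":0,"tz":4,"rx":0,"ry":0,"rz":0},{"tx":-1.2,"ty":-3.5,"tz":0,"rx":0,"ry":0,"rz":-7.8},{"tx":-1.2,"ty":-3.5,"tz":0,"rx":0,"ry":0,"rz":-7.8},{"tx":-1.2,"ty":-3.5,"tz":0,"rx":0,"ry":0,"rz":-7.8},{"tx":-1.2,"ty":-3.5,"tz":0,"rx":0,"ry":0,"rz":-7.8},{"tx":-1.2,"ty":-3.5,"tz":0,"rx":0,"ry":0,"rz":-7.8},{"tx":-1.2,"ty":-3.5,"tz":0,"rx":0,"ry":0,"rz":-7.8},{"tx":-1.2,"ty":-3.5,"tz":0,"rx":0,"ry":0,"rz":-7.8},{"tx":-1.2,"ty":-3.5,"tz":0,"rx":0,"ry":0,"rz":-7.8},{"tx":0,"ty":-0.1,"tz":-3,"rx":0,"ry":0,"rz":0},{"tx":0,"ty":0,"tz":0,"rx":0,"ry":0,"rz":0}]';python3 -m crank '[{"tx":0,"ty":0,"tz":0,"rx":0,"ry":0,"rz":0}]'; python3 -c "
from h import *
tool()"
```

```text
t: 12.02
ee_pos: [0.5485, -0.0443, 0.0453]
tcp_rot: [-1.428, 1.565, -3.024]
ft_force: [0.4, -0.4, -0.5]
grip_width: 0.037
t: 12.15
ee_pos: [0.5513, -0.0433, 0.0478]
tcp_rot: [1.17, 1.57, -0.423]
ft_force: [-0.7, 0.1, -0.3]
grip_width: 0.0368
t 12.15 tcp [ 0.5513 -0.0433  0.0478] x [ 0.0004 -0.0002 -1.    ] jaw deg -91.3181439838054 F [-0.7229  0.1046 -0.3129] w 0.036832434880181744 j6 1.3324846382317073
```

```bash
python3 -m crank '[{"tx":0,"ty":0,"tz":-2.4,"rx":0,"ry":0,"rz":0},{"tx":0,"ty":0,"tz":-1.1,"rx":0,"ry":0,"rz":0},{"tx":0,"ty":0,"tz":0,"rx":0,"ry":0,"rz":0},{"tx":0,"ty":0,"tz":0,"rx":0,"ry":0,"rz":0}]'; python3 -m crank '[{"tx":0,"ty":0,"tz":0,"rx":0,"ry":0,"rz":0},{"tx":0,"ty":0,"tz":0,"rx":0,"ry":0,"rz":0},{"tx":0,"ty":0,"tz":0,"rx":0,"ry":0,"rz":0},{"tx":0,"ty":0,"tz":3,"rx":0,"ry":0,"rz":0},{"tx":0,"ty":0,"tz":4,"rx":0,"ry":0,"rz":0},{"tx":2,"ty":4,"tz":0,"rx":0,"ry":0,"rz":6.6},{"tx":2,"ty":4,"tz":0,"rx":0,"ry":0,"rz":6.6},{"tx":2,"ty":4,"tz":0,"rx":0,"ry":0,"rz":6.6},{"tx":2,"ty":4,"tz":0,"rx":0,"ry":0,"rz":6.6},{"tx":1.8,"ty":3.9,"tz":0,"rx":0,"ry":0,"rz":6.6},{"tx":0,"ty":0,"tz":0,"rx":0,"ry":0,"rz":0}]' 62;python3 -m crank '[{"tx":0,"ty":0,"tz":0,"rx":0,"ry":0,"rz":0}]' 70; python3 -c "
from h import *
tool()
for n in ('scene','top'):
  r=cam(n);cv2.imwrite(f'pics/{n}3.png',r['color'][:,:,::-1])
  for q in moulds(r):
    if q[2]<40: print(np.array(q[:5]),q[5])"
```

```text
t: 12.65
ee_pos: [0.5513, -0.0433, 0.0129]
tcp_rot: [1.71, 1.57, 0.116]
ft_force: [-0.2, -0.9, -0.9]
grip_width: 0.0371
t: 14.02
ee_pos: [0.6498, 0.1582, 0.0818]
tcp_rot: [1.351, 1.57, 0.336]
ft_force: [-0.6, -1.2, -0.7]
grip_width: 0.0528
t: 14.15
ee_pos: [0.6482, 0.1552, 0.0818]
tcp_rot: [-1.765, 1.569, -2.784]
ft_force: [-0.5, 0.6, 0.1]
grip_width: 0.0594
t 14.15 tcp [0.6482 0.1552 0.0818] x [-0.0013 -0.0005 -1.    ] jaw deg -58.39448987076092 F [-0.5479  0.5842  0.143 ] w 0.059406411251001 j6 1.6455045733048461
[ 0.5457 -0.0412 28.2857 15.4864 -0.7213] [269.4333 261.6   ]
[ 0.6492  0.1564 29.8464 17.1776 29.07  ] [375.1176 260.6471]
[ 0.4268  0.161  27.0088 15.0264 12.3389] [270.2051 310.2308]
[ 0.4503 -0.1061 24.9902 11.3976 -3.561 ] [411.1389 293.75  ]
[ 0.5202  0.1446 27.0249 15.3098 69.6478] [278.2703 261.2432]
[ 0.5493 -0.0417 25.9029 13.5576 -2.7659] [374.8947 243.5   ]
```

View pics/scene3.png

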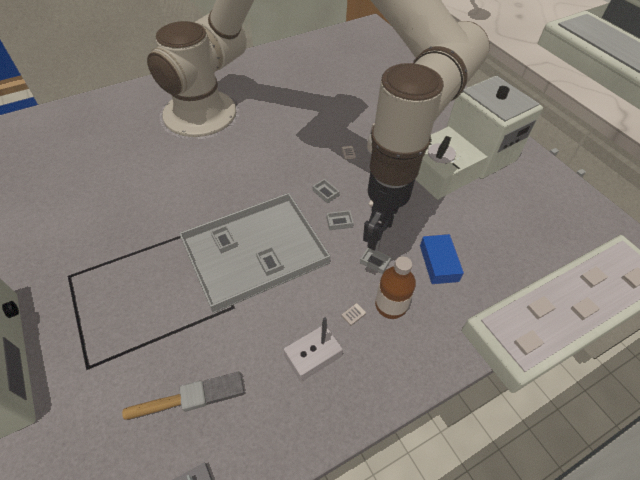

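Two moulds are flat in the tray, at scene (223,239) and (270,261). M5 is right under the tool.

```bash
python3 -m crank '[{"tx":0.1,"ty":0,"tz":-3,"rx":0,"ry":0,"rz":0},{"tx":0,"ty":0,"tz":-3,"rx":0,"ry":0,"rz":0},{"tx":0,"ty":0,"tz":-1.5,"rx":0,"ry":0,"rz":0},{"tx":0,"ty":0,"tz":0,"rx":0,"ry":0,"rz":0},{"tx":0,"ty":0,"tz":0,"rx":0,"ry":0,"rz":0}]'; python3 -m crank '[{"tx":0,"ty":0,"tz":0,"rx":0,"ry":0,"rz":0},{"tx":0,"ty":0,"tz":0,"rx":0,"ry":0,"rz":0},{"tx":0,"ty":0,"tz":0,"rx":0,"ry":0,"rz":0},{"tx":0,"ty":0,"tz":0,"rx":0,"ry":0,"rz":0}]' 0 30;python3 -c "
from h import *
tool()"
```

```text
t: 14.88
ee_pos: [0.6507, 0.1556, 0.0086]
tcp_rot: [1.324, 1.569, 0.305]
ft_force: [-0.0, 0.3, -0.3]
grip_width: 0.0599
t: 15.38
ee_pos: [0.6508, 0.1559, 0.0089]
tcp_rot: [1.289, 1.568, 0.271]
ft_force: [-0.5, 0.7, 6.2]
grip_width: 0.0371
t 15.375 tcp [0.6508 0.1559 0.0089] x [ 0.0025  0.0007 -1.    ] jaw deg -58.327716169008 F [-0.49    0.7395  6.1972] w 0.0371104277166692 j6 1.6465606989217414
```

```bash
python3 -m crank '[{"tx":0,"ty":0,"tz":3,"rx":0,"ry":0,"rz":0},{"tx":0,"ty":0,"tz":4,"rx":0,"ry":0,"rz":0},{"tx":-2,"ty":-2.7,"tz":0,"rx":0,"ry":0,"rz":-6.6},{"tx":-2,"ty":-2.7,"tz":0,"rx":0,"ry":0,"rz":-6.6},{"tx":-2,"ty":-2.7,"tz":0,"rx":0,"ry":0,"rz":-6.6},{"tx":-2,"ty":-2.7,"tz":0,"rx":0,"ry":0,"rz":-6.6},{"tx":-1.8,"ty":-2.7,"tz":0,"rx":0,"ry":0,"rz":-6.6},{"tx":0,"ty":0,"tz":-3,"rx":0,"ry":0,"rz":0},{"tx":0,"ty":0,"tz":0,"rx":0,"ry":0,"rz":0},{"tx":0,"ty":0,"tz":0,"rx":0,"ry":0,"rz":0}]'; python3 -c "
from h import *
tool()"
```

```text
t: 16.62
ee_pos: [0.5524, 0.0208, 0.0478]
tcp_rot: [1.47, 1.57, -0.124]
ft_force: [-0.0, 1.0, -0.1]
grip_width: 0.0369
t 16.625 tcp [0.5524 0.0208 0.0478] x [ 0.0006 -0.0001 -1.    ] jaw deg -91.32390261673116 F [-0.013   0.9865 -0.1234] w 0.0369411792935406 j6 1.2163747604665285
```

```bash
python3 -m crank '[{"tx":0,"ty":0,"tz":-2.4,"rx":0,"ry":0,"rz":0},{"tx":0,"ty":0,"tz":-1.0,"rx":0,"ry":0,"rz":0},{"tx":0,"ty":0,"tz":0,"rx":0,"ry":0,"rz":0},{"tx":0,"ty":0,"tz":0,"rx":0,"ry":0,"rz":0}]'; python3 -m crank '[{"tx":0,"ty":0,"tz":0,"rx":0,"ry":0,"rz":0},{"tx":0,"ty":0,"tz":0,"rx":0,"ry":0,"rz":0},{"tx":0,"ty":0,"tz":0,"rx":0,"ry":0,"rz":0},{"tx":0,"ty":0,"tz":3,"rx":0,"ry":0,"rz":0},{"tx":0,"ty":0,"tz":4,"rx":0,"ry":0,"rz":0},{"tx":-0.6,"ty":2.5,"tz":0,"rx":0,"ry":0,"rz":10},{"tx":-0.6,"ty":2.5,"tz":0,"rx":0,"ry":0,"rz":10},{"tx":-0.6,"ty":2.5,"tz":0,"rx":0,"ry":0,"rz":10},{"tx":-0.6,"ty":2.5,"tz":0,"rx":0,"ry":0,"rz":10},{"tx":-0.6,"ty":2.4,"tz":0,"rx":0,"ry":0,"rz":10},{"tx":-0.2,"ty":0,"tz":0,"rx":0,"ry":0,"rz":10},{"tx":0,"ty":0,"tz":0,"rx":0,"ry":0,"rz":10}]' 56;python3 -m crank '[{"tx":0,"ty":0,"tz":0,"rx":0,"ry":0,"rz":1},{"tx":0,"ty":0,"tz":0,"rx":0,"ry":0,"rz":0}]' 70; python3 -c "
from h import *
tool()
for n in ('scene','top'):
  r=cam(n);cv2.imwrite(f'pics/{n}4.png',r['color'][:,:,::-1])
  for q in moulds(r):
    if q[2]<40: print(np.array(q[:5]),q[5])"
```

```text
t: 17.12
ee_pos: [0.5523, 0.0207, 0.0138]
tcp_rot: [1.794, 1.57, 0.2]
ft_force: [0.2, 0.1, -1.0]
grip_width: 0.0371
t: 18.62
ee_pos: [0.5195, 0.1449, 0.0833]
tcp_rot: [-2.654, 1.571, -3.02]
ft_force: [-0.8, 0.1, 0.5]
grip_width: 0.0479
t: 18.88
ee_pos: [0.5198, 0.1444, 0.0833]
tcp_rot: [1.901, 1.571, 1.543]
ft_force: [-0.2, -0.1, -0.3]
grip_width: 0.06
t 18.875 tcp [0.5198 0.1444 0.0833] x [ 0.  0. -1.] jaw deg -20.50278415381003 F [-0.241  -0.1173 -0.3241] w 0.0599537426333306 j6 2.212158284931181
[ 0.5456 -0.0415 28.1349 15.3399 -2.9256] [269.4 261.6]
[ 0.5474  0.0225 28.0537 16.2218  0.7255] [297.0667 250.8333]
[ 0.4269  0.1611 27.6206 15.0713 10.768 ] [270.1795 310.2308]
[ 0.4503 -0.1061 24.9902 11.3976 -3.561 ] [411.2286 293.6857]
[ 0.5239  0.6674 31.8939 17.0581  5.1601] [  3.4286 268.4762]
[ 0.5493 -0.0419 25.6946 13.6644 -1.7591] [374.9474 243.5   ]
[ 0.5523  0.022  23.8143 13.5339 -2.2072] [341.9444 243.    ]
```

View pics/scene4.png

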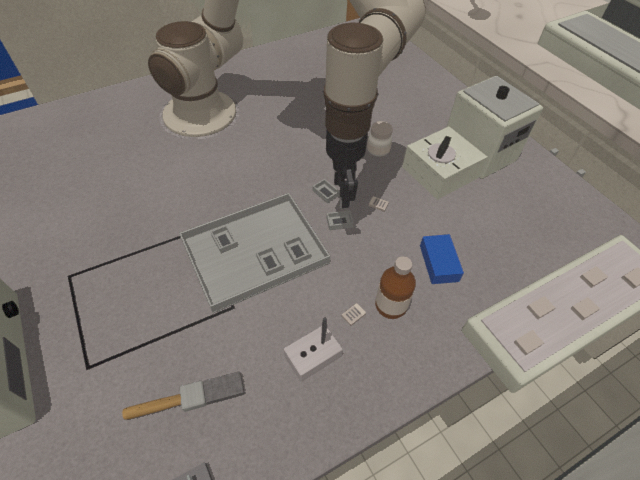

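Three are in the tray: scene (223,239), (270,261) and (297,251). M3 is under the tool, so I'll descend and grip.

```bash
python3 -m crank '[{"tx":0.1,"ty":0,"tz":-3,"rx":0,"ry":0,"rz":0},{"tx":0,"ty":0,"tz":-3,"rx":0,"ry":0,"rz":0},{"tx":0,"ty":0,"tz":-1.5,"rx":0,"ry":0,"rz":0},{"tx":0,"ty":0,"tz":0,"rx":0,"ry":0,"rz":0},{"tx":0,"ty":0,"tz":0,"rx":0,"ry":0,"rz":0}]'; python3 -m crank '[{"tx":0,"ty":0,"tz":0,"rx":0,"ry":0,"rz":0},{"tx":0,"ty":0,"tz":0,"rx":0,"ry":0,"rz":0},{"tx":0,"ty":0,"tz":0,"rx":0,"ry":0,"rz":0},{"tx":0,"ty":0,"tz":0,"rx":0,"ry":0,"rz":0}]' 0 30;python3 -c "
from h import *
tool()"
```

```text
t: 19.6
ee_pos: [0.5216, 0.1448, 0.0092]
tcp_rot: [0.786, 1.569, 0.431]
ft_force: [-0.7, 0.5, 1.5]
grip_width: 0.0596
t: 20.1
ee_pos: [0.5215, 0.1449, 0.0095]
tcp_rot: [0.79, 1.569, 0.435]
ft_force: [-1.1, 0.4, 6.1]
grip_width: 0.0368
t 20.1 tcp [0.5215 0.1449 0.0095] x [ 0.002   0.0009 -1.    ] jaw deg -20.33820909144439 F [-1.0796  0.3613  6.0566] w 0.03675881574247062 j6 2.215409135756182
```

```bash
python3 -m crank '[{"tx":0,"ty":0,"tz":3,"rx":0,"ry":0,"rz":0},{"tx":0,"ty":0,"tz":4,"rx":0,"ry":0,"rz":0},{"tx":-1,"ty":-2.6,"tz":0,"rx":0,"ry":0,"rz":-9},{"tx":-1,"ty":-2.7,"tz":0,"rx":0,"ry":0,"rz":-9},{"tx":-1,"ty":-2.7,"tz":0,"rx":0,"ry":0,"rz":-9},{"tx":-1,"ty":-2.7,"tz":0,"rx":0,"ry":0,"rz":-9},{"tx":-1,"ty":-2.7,"tz":0,"rx":0,"ry":0,"rz":-9},{"tx":-1,"ty":-2.7,"tz":0,"rx":0,"ry":0,"rz":-9},{"tx":-1,"ty":-2.5,"tz":0,"rx":0,"ry":0,"rz":-9},{"tx":0,"ty":0,"tz":-3,"rx":0,"ry":0,"rz":-8},{"tx":0,"ty":0,"tz":0,"rx":0,"ry":0,"rz":0},{"tx":0,"ty":0,"tz":0,"rx":0,"ry":0,"rz":0}]'; python3 -c "
from h import *
tool()"
```

```text
t: 21.6
ee_pos: [0.4514, -0.0413, 0.0489]
tcp_rot: [1.536, 1.57, -0.056]
ft_force: [0.2, 0.2, -0.5]
grip_width: 0.0373
t 21.6 tcp [ 0.4514 -0.0413  0.0489] x [ 0.0008 -0.     -1.    ] jaw deg -91.21552476505795 F [ 0.193   0.1987 -0.52  ] w 0.03726411688367993 j6 1.2800735480073653
```

```bash
python3 -m crank '[{"tx":0,"ty":0,"tz":-2.4,"rx":0,"ry":0,"rz":0},{"tx":0,"ty":0,"tz":-1.0,"rx":0,"ry":0,"rz":0},{"tx":0,"ty":0,"tz":0,"rx":0,"ry":0,"rz":0},{"tx":0,"ty":0,"tz":0,"rx":0,"ry":0,"rz":0}]'; python3 -m crank '[{"tx":0,"ty":0,"tz":0,"rx":0,"ry":0,"rz":0},{"tx":0,"ty":0,"tz":0,"rx":0,"ry":0,"rz":0},{"tx":0,"ty":0,"tz":0,"rx":0,"ry":0,"rz":0},{"tx":0,"ty":0,"tz":3,"rx":0,"ry":0,"rz":0},{"tx":0,"ty":0,"tz":4,"rx":0,"ry":0,"rz":0},{"tx":-0.5,"ty":4,"tz":0,"rx":0,"ry":0,"rz":3},{"tx":-0.5,"ty":4,"tz":0,"rx":0,"ry":0,"rz":3},{"tx":-0.5,"ty":4,"tz":0,"rx":0,"ry":0,"rz":3},{"tx":-0.5,"ty":4,"tz":0,"rx":0,"ry":0,"rz":3},{"tx":-0.5,"ty":4.2,"tz":0,"rx":0,"ry":0,"rz":0},{"tx":0,"ty":0,"tz":0,"rx":0,"ry":0,"rz":0},{"tx":0,"ty":0,"tz":0,"rx":0,"ry":0,"rz":0}]' 56; python3 -c "
from h import *
tool()
for n in ('scene','top'):
  r=cam(n);cv2.imwrite(f'pics/{n}5.png',r['color'][:,:,::-1])
  for q in moulds(r):
    if q[2]<40: print(np.array(q[:5]),q[5])"
```

```text
t: 22.1
ee_pos: [0.4513, -0.0414, 0.0149]
tcp_rot: [1.775, 1.57, 0.181]
ft_force: [0.3, -0.3, -1.0]
grip_width: 0.037
t: 23.6
ee_pos: [0.4254, 0.1602, 0.0841]
tcp_rot: [-1.189, 1.57, -2.574]
ft_force: [0.4, -0.6, 0.9]
grip_width: 0.0479
t 23.6 tcp [0.4254 0.1602 0.0841] x [-0.0008 -0.0005 -1.    ] jaw deg -79.35098298551371 F [ 0.3852 -0.6379  0.9189] w 0.0478924800961766 j6 1.0375883439384035
[ 0.5457 -0.0413 28.123  16.0007 -1.612 ] [269.4 261.6]
[ 0.5472  0.0225 27.4769 16.2218  0.7255] [296.7333 250.6667]
[ 0.4494 -0.0405 26.6819 13.2868 -2.809 ] [376.6154 295.2308]
[ 0.4503 -0.106  25.0492 11.3976 -3.561 ] [410.8919 293.6757]
[ 0.5239  0.6674 31.8939 17.0581  5.1602] [  3.4314 269.0588]
[ 0.5493 -0.0417 25.903  13.5576 -2.766 ] [374.7436 243.3333]
[ 0.5513  0.022  25.7509 13.555  -2.0568] [341.7895 243.4211]
```

View pics/scene5.png

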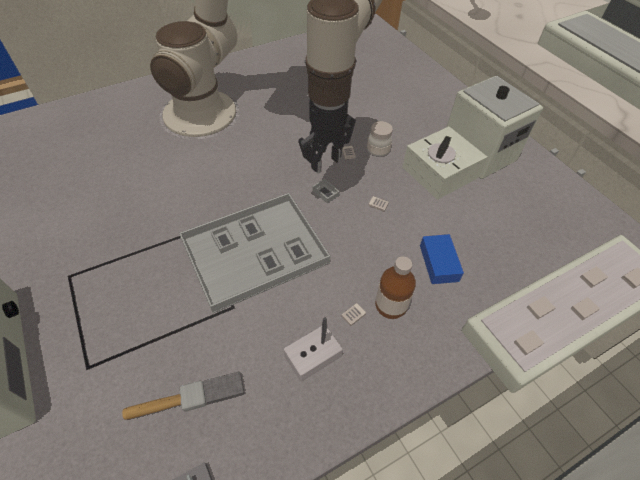

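Four are in the tray, and M2 is unmoved at scene (325,191).

```bash
python3 -m crank '[{"tx":0.1,"ty":0,"tz":-3,"rx":0,"ry":0,"rz":0},{"tx":0,"ty":0,"tz":-3,"rx":0,"ry":0,"rz":0},{"tx":0,"ty":0,"tz":-1.6,"rx":0,"ry":0,"rz":0},{"tx":0,"ty":0,"tz":0,"rx":0,"ry":0,"rz":0},{"tx":0,"ty":0,"tz":0,"rx":0,"ry":0,"rz":0}]' 70; python3 -m crank '[{"tx":0,"ty":0,"tz":0,"rx":0,"ry":0,"rz":0},{"tx":0,"ty":0,"tz":0,"rx":0,"ry":0,"rz":0},{"tx":0,"ty":0,"tz":0,"rx":0,"ry":0,"rz":0},{"tx":0,"ty":0,"tz":0,"rx":0,"ry":0,"rz":0}]' 0 30;python3 -c "
from h import *
tool()"
```

```text
t: 24.32
ee_pos: [0.4273, 0.1602, 0.0089]
tcp_rot: [1.971, 1.57, 0.585]
ft_force: [-0.3, -0.2, -0.1]
grip_width: 0.0597
t: 24.82
ee_pos: [0.4274, 0.1608, 0.0093]
tcp_rot: [1.918, 1.569, 0.534]
ft_force: [-0.3, -0.2, 6.1]
grip_width: 0.0365
t 24.825 tcp [0.4274 0.1608 0.0093] x [ 0.0015  0.0009 -1.    ] jaw deg -79.33817702852221 F [-0.3077 -0.2036  6.0902] w 0.03647179146441401 j6 1.0387114256065506
```

```bash
python3 -m crank '[{"tx":0,"ty":0,"tz":3,"rx":0,"ry":0,"rz":0},{"tx":0,"ty":0,"tz":4,"rx":0,"ry":0,"rz":0},{"tx":0.5,"ty":-3.5,"tz":0,"rx":0,"ry":0,"rz":-3},{"tx":0.7,"ty":-3.5,"tz":0,"rx":0,"ry":0,"rz":-3},{"tx":0.7,"ty":-3.5,"tz":0,"rx":0,"ry":0,"rz":-3},{"tx":0.6,"ty":-3.4,"tz":0,"rx":0,"ry":0,"rz":-3},{"tx":0,"ty":0,"tz":-3,"rx":0,"ry":0,"rz":0},{"tx":0,"ty":0,"tz":0,"rx":0,"ry":0,"rz":0},{"tx":0,"ty":0,"tz":0,"rx":0,"ry":0,"rz":0}]'; python3 -c "
from h import *
tool()"
```

```text
t: 25.95
ee_pos: [0.4522, 0.0218, 0.0489]
tcp_rot: [1.726, 1.57, 0.132]
ft_force: [0.8, 0.3, 1.0]
grip_width: 0.0368
t 25.95 tcp [0.4522 0.0218 0.0489] x [ 0.0008  0.0001 -1.    ] jaw deg -91.31247518118458 F [0.7513 0.311  0.9526] w 0.03681640590094571 j6 1.1384161441512017
```

```bash
python3 -m crank '[{"tx":0,"ty":0,"tz":-2.4,"rx":0,"ry":0,"rz":0},{"tx":0,"ty":0,"tz":-1.0,"rx":0,"ry":0,"rz":0},{"tx":0,"ty":0,"tz":0,"rx":0,"ry":0,"rz":0},{"tx":0,"ty":0,"tz":0,"rx":0,"ry":0,"rz":0}]'; python3 -m crank '[{"tx":0,"ty":0,"tz":0,"rx":0,"ry":0,"rz":0},{"tx":0,"ty":0,"tz":0,"rx":0,"ry":0,"rz":0},{"tx":0,"ty":0,"tz":0,"rx":0,"ry":0,"rz":0},{"tx":0,"ty":0,"tz":3,"rx":0,"ry":0,"rz":0},{"tx":0,"ty":0,"tz":6,"rx":0,"ry":0,"rz":0},{"tx":0,"ty":0,"tz":6,"rx":0,"ry":0,"rz":0},{"tx":0.6,"ty":5,"tz":1.5,"rx":0,"ry":0,"rz":-9},{"tx":0.6,"ty":5,"tz":0,"rx":0,"ry":0,"rz":-9},{"tx":0.6,"ty":5,"tz":0,"rx":0,"ry":0,"rz":-9},{"tx":0.6,"ty":5,"tz":0,"rx":0,"ry":0,"rz":-9},{"tx":0.6,"ty":5,"tz":0,"rx":0,"ry":0,"rz":-9},{"tx":0.6,"ty":5,"tz":0,"rx":0,"ry":0,"rz":-9}]' 56; python3 -c "
from h import *
tool()
for n in ('scene','top'):
  r=cam(n);cv2.imwrite(f'pics/{n}6.png',r['color'][:,:,::-1])
  for q in moulds(r):
    if q[2]<40: print(np.array(q[:5]),q[5])"
```

```text
t: 26.45
ee_pos: [0.4523, 0.0218, 0.015]
tcp_rot: [1.892, 1.57, 0.298]
ft_force: [-0.8, -0.3, 0.1]
grip_width: 0.037
t: 27.95
ee_pos: [0.4877, 0.3229, 0.1792]
tcp_rot: [0.229, 1.57, -2.313]
ft_force: [1.1, -0.8, 0.7]
grip_width: 0.0479
t 27.95 tcp [0.4877 0.3229 0.1792] x [-0.0002 -0.0002 -1.    ] jaw deg -145.65464925572869 F [ 1.051  -0.8026  0.7144] w 0.04786489757421144 j6 -0.26221367226537984
[ 0.5457 -0.0412 28.2857 15.4864 -0.7213] [269.4667 261.6   ]
[ 0.5476  0.0225 28.2813 16.2218  0.7255] [296.8621 250.7586]
[ 0.4495 -0.0407 26.6088 13.289  -1.7745] [376.641  295.2564]
[ 0.4524  0.022  24.7681 13.2544 -2.0998] [343.4595 294.6757]
[ 0.4503 -0.1061 24.9902 11.3976 -3.561 ] [411.0833 293.5   ]
[ 0.5493 -0.0417 25.9334 13.5361 -2.9164] [374.9737 243.5   ]
[ 0.5513  0.022  25.7509 13.555  -2.0568] [341.7297 243.2162]
```

View pics/scene6.png

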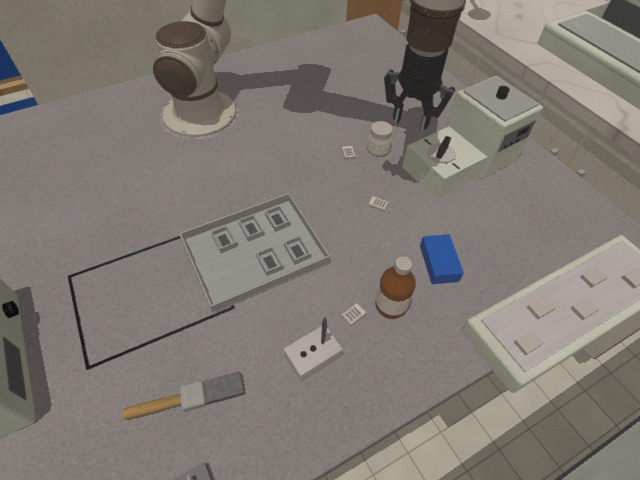

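All five moulds are flat in the tray, five neat pans in the scene view. Next I'll fix the knob pose from the earlier clear view, with its top at z = 0.105.

```bash
python3 - <<'E'
from h import *
for n,box in (("top",(85,235,150,305)),("scene",(425,130,470,165))):
    r=cam(n); im=cv2.imread(f"pics/{n}{'0' if n=='top' else '6'}.png")
    v=im.max(2); m=np.zeros_like(v); x0,y0,x1,y1=box
    m[y0:y1,x0:x1]=(v[y0:y1,x0:x1]<62)*255
    for z in (.105,):
        for q in rects(r,m,z,15,2000): print(n,z,np.array(q[:5]),q[5])
    if n=="top":
        # marks, flange
        m2=np.zeros_like(v); m2[y0:y1,x0:x1]=(v[y0:y1,x0:x1]<100)*255
        for q in rects(r,m2,.07,8,60): print("mark",np.array(q[:5]),q[5])
        hsv=cv2.cvtColor(im,cv2.COLOR_BGR2HSV)
tool()
E
```

```text
top 0.105 [  0.4982   0.4235  50.7986  19.596  -59.0914] [112.7619 267.9365]
mark [ 0.452   0.4248 17.988   3.5413  2.6778] [117.5455 297.    ]
mark [  0.4949   0.3749 114.7313   7.0614   1.9952] [148.04   271.2533]
mark [ 0.5503  0.4321 18.7375  1.808   2.6781] [116.5 243. ]
scene 0.105 [  0.5127   0.4147  76.9555  15.1468 -55.8315] [442.8222 147.2222]
t 28.15 tcp [0.4873 0.3218 0.1786] x [-0.0013 -0.0011 -1.    ] jaw deg -145.24922233374792 F [-0.6427  0.2446  0.4365] w 0.047746711172292886 j6 -0.25404427784895683
```

```bash
python3 -m crank '[{"tx":0.5,"ty":3.5,"tz":0,"rx":0,"ry":0,"rz":-3.9},{"tx":0.5,"ty":3.5,"tz":0,"rx":0,"ry":0,"rz":0},{"tx":0.4,"ty":3.5,"tz":0,"rx":0,"ry":0,"rz":0},{"tx":0,"ty":0,"tz":-5,"rx":0,"ry":0,"rz":0},{"tx":0,"ty":0,"tz":0,"rx":0,"ry":0,"rz":0},{"tx":0,"ty":0,"tz":0,"rx":0,"ry":0,"rz":0}]'; python3 -c "
from h import *
tool()
r=cam('scene');cv2.imwrite('pics/scene7.png',cv2.resize(r['color'][60:220,360:560,::-1],None,fx=3,fy=3))"
```

```text
t: 28.9
ee_pos: [0.5027, 0.4258, 0.1309]
tcp_rot: [2.88, 1.569, 0.275]
ft_force: [0.2, 1.3, 0.2]
grip_width: 0.0475
t 28.9 tcp [0.5027 0.4258 0.1309] x [ 0.0016  0.0004 -1.    ] jaw deg -149.27415421650585 F [0.1571 1.3073 0.2345] w 0.04751001080847165 j6 -0.4126227989732474
```

View pics/scene7.png

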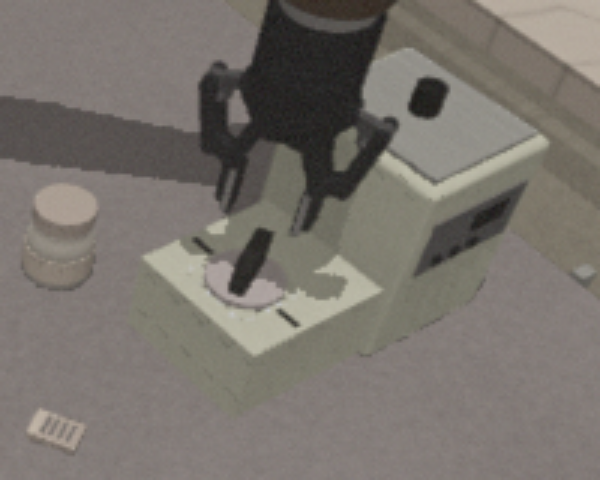

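The jaws straddle the bar, one finger on each side. Descend and grip.

```bash
python3 -m crank '[{"tx":-0.15,"ty":0.1,"tz":-2.5,"rx":0,"ry":0,"rz":0},{"tx":0,"ty":0,"tz":-1.5,"rx":0,"ry":0,"rz":0},{"tx":0,"ty":0,"tz":-0.8,"rx":0,"ry":0,"rz":0},{"tx":0,"ty":0,"tz":0,"rx":0,"ry":0,"rz":0}]'; python3 -m crank '[{"tx":0,"ty":0,"tz":0,"rx":0,"ry":0,"rz":0},{"tx":0,"ty":0,"tz":0,"rx":0,"ry":0,"rz":0},{"tx":0,"ty":0,"tz":0,"rx":0,"ry":0,"rz":0},{"tx":0,"ty":0,"tz":0,"rx":0,"ry":0,"rz":0},{"tx":0,"ty":0,"tz":0,"rx":0,"ry":0,"rz":0}]' 0 50;python3 -c "
from h import *
tool(); print(manip.observe()['ft_torque'])"
```

```text
t: 29.45
ee_pos: [0.5004, 0.4273, 0.0813]
tcp_rot: [0.906, 1.57, -1.699]
ft_force: [-0.8, 1.2, -0.7]
grip_width: 0.0479
t: 30.08
ee_pos: [0.501, 0.4282, 0.0824]
tcp_rot: [-2.947, 1.568, 0.731]
ft_force: [1.4, 0.9, 4.4]
grip_width: 0.0127
t 30.075 tcp [0.501  0.4282 0.0824] x [ 0.002   0.0018 -1.    ] jaw deg -149.23818253134579 F [1.3636 0.9448 4.4197] w 0.012741011003088165 j6 -0.41588268964068525
[ 0.2016 -0.1619  0.0191]
```

Gripped at about 13 mm on the 14 mm bar, with little force. Now turn anticlockwise in steps while watching the torque.

```bash
python3 -m crank '[{"tx":0,"ty":0,"tz":0,"rx":0,"ry":0,"rz":6},{"tx":0,"ty":0,"tz":0,"rx":0,"ry":0,"rz":6},{"tx":0,"ty":0,"tz":0,"rx":0,"ry":0,"rz":6},{"tx":0,"ty":0,"tz":0,"rx":0,"ry":0,"rz":6},{"tx":0,"ty":0,"tz":0,"rx":0,"ry":0,"rz":6},{"tx":0,"ty":0,"tz":0,"rx":0,"ry":0,"rz":0}]';python3 -c "
from h import *
tool(); print(manip.observe()['ft_torque'])"
```

```text
t: 30.82
ee_pos: [0.5006, 0.4278, 0.0824]
tcp_rot: [2.709, 1.57, 0.629]
ft_force: [0.3, -0.3, 5.5]
grip_width: 0.0129
t 30.825 tcp [0.5006 0.4278 0.0824] x [ 0.001   0.0007 -1.    ] jaw deg -119.18323556447567 F [ 0.2647 -0.2546  5.4647] w 0.012867279478847925 j6 0.10870740698433334
[-0.0004  0.1397  0.1542]
```

```bash
python3 -m crank '[{"tx":0,"ty":0,"tz":0,"rx":0,"ry":0,"rz":6},{"tx":0,"ty":0,"tz":0,"rx":0,"ry":0,"rz":6},{"tx":0,"ty":0,"tz":0,"rx":0,"ry":0,"rz":6},{"tx":0,"ty":0,"tz":0,"rx":0,"ry":0,"rz":6},{"tx":0,"ty":0,"tz":0,"rx":0,"ry":0,"rz":6},{"tx":0,"ty":0,"tz":0,"rx":0,"ry":0,"rz":0}]';python3 -c "
from h import *
tool(); print(manip.observe()['ft_torque'])"
```

```text
t: 31.58
ee_pos: [0.5006, 0.4277, 0.0824]
tcp_rot: [2.144, 1.57, 0.587]
ft_force: [-0.1, -0.3, 5.1]
grip_width: 0.0134
t 31.575 tcp [0.5006 0.4277 0.0824] x [ 0.001   0.0007 -1.    ] jaw deg -89.18803840114415 F [-0.1154 -0.3168  5.1278] w 0.013375528654835241 j6 0.6322797523129187
[-0.0292  0.1171  0.1799]
```

```bash
python3 -m crank '[{"tx":0,"ty":0,"tz":0,"rx":0,"ry":0,"rz":2},{"tx":0,"ty":0,"tz":0,"rx":0,"ry":0,"rz":1.5},{"tx":0,"ty":0,"tz":0,"rx":0,"ry":0,"rz":0},{"tx":0,"ty":0,"tz":0,"rx":0,"ry":0,"rz":0}]';python3 -c "
from h import *
tool(); print(manip.observe()['ft_torque'])
r=cam('scene');cv2.imwrite('pics/scene8.png',cv2.resize(r['color'][60:220,360:560,::-1],None,fx=3,fy=3))"
```

```text
t: 32.08
ee_pos: [0.5006, 0.4277, 0.0824]
tcp_rot: [2.151, 1.57, 0.655]
ft_force: [0.1, 0.1, 5.9]
grip_width: 0.0132
t 32.075 tcp [0.5006 0.4277 0.0824] x [ 0.001   0.0008 -1.    ] jaw deg -85.74768754133076 F [0.0796 0.1386 5.8739] w 0.013227626698291844 j6 0.6923545111970324
[-0.0128  0.0487 -0.0452]
```

View pics/scene8.png

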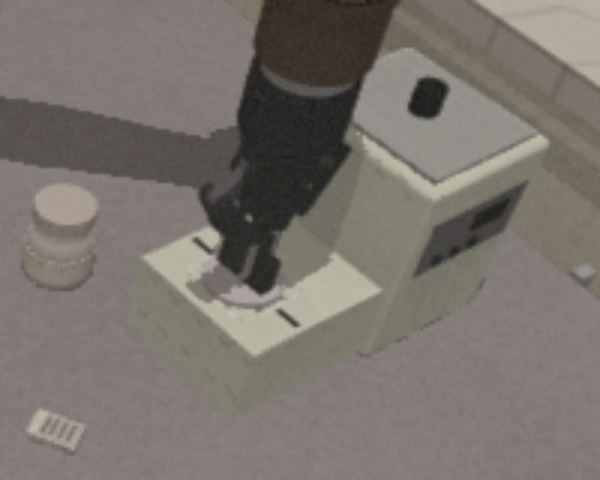

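```bash
python3 -m crank '[{"tx":0,"ty":0,"tz":0,"rx":0,"ry":0,"rz":1.5},{"tx":0,"ty":0,"tz":0,"rx":0,"ry":0,"rz":1.5},{"tx":0,"ty":0,"tz":0,"rx":0,"ry":0,"rz":0},{"tx":0,"ty":0,"tz":0,"rx":0,"ry":0,"rz":0}]';python3 -c "
from h import *
tool(); print(manip.observe()['ft_torque'])"
```

```text
t: 32.62
ee_pos: [0.5006, 0.4277, 0.0824]
tcp_rot: [2.052, 1.57, 0.608]
ft_force: [0.0, 0.1, 5.8]
grip_width: 0.0129
t 32.625 tcp [0.5006 0.4277 0.0824] x [ 0.001   0.0007 -1.    ] jaw deg -82.74887737707532 F [0.0305 0.0561 5.7587] w 0.012945636971014265 j6 0.7447140279799693
[-0.0044  0.1128 -0.0148]
```

```bash
python3 -m crank '[{"tx":0,"ty":0,"tz":0.4,"rx":0,"ry":0,"rz":-1},{"tx":0,"ty":0,"tz":0.4,"rx":0,"ry":0,"rz":0},{"tx":0,"ty":0,"tz":0,"rx":0,"ry":0,"rz":0}]';python3 -c "
from h import *
tool(); print(manip.observe()['ft_torque'])"
```

```text
t: 33.0
ee_pos: [0.5, 0.4274, 0.0889]
tcp_rot: [-1.117, 1.57, -2.579]
ft_force: [0.4, 2.1, -2.8]
grip_width: 0.0131
t 33.0 tcp [0.5    0.4274 0.0889] x [-0.0007 -0.0005 -1.    ] jaw deg -83.7718164036004 F [ 0.3551  2.1143 -2.8409] w 0.013126286675103835 j6 0.7272935230163218
[ 0.5576 -0.3404  0.0026]
```

```bash
python3 -m crank '[{"tx":0,"ty":0,"tz":1,"rx":0,"ry":0,"rz":0},{"tx":0,"ty":0,"tz":2,"rx":0,"ry":0,"rz":0},{"tx":0,"ty":0,"tz":3,"rx":0,"ry":0,"rz":0},{"tx":0,"ty":0,"tz":2,"rx":0,"ry":0,"rz":0},{"tx":0,"ty":0,"tz":0,"rx":0,"ry":0,"rz":0}]';python3 -c "
from h import *
tool()
r=cam('scene');cv2.imwrite('pics/scene9.png',cv2.resize(r['color'][40:220,360:560,::-1],None,fx=3,fy=3))"
```

```text
t: 33.62
ee_pos: [0.5004, 0.4274, 0.1716]
tcp_rot: [2.313, 1.569, 0.851]
ft_force: [0.1, 0.7, -3.0]
grip_width: 0.013
t 33.625 tcp [0.5004 0.4274 0.1716] x [ 0.0014  0.0015 -1.    ] jaw deg -83.76291162238269 F [ 0.0503  0.6803 -3.0298] w 0.013002183417299008 j6 0.7273325166258434
```

View pics/scene9.png

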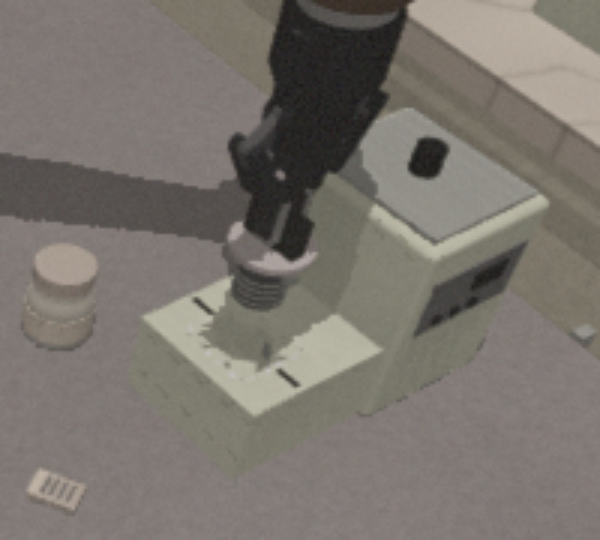

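The filter is out of the well and hangs upright. Carry it to the free tray corner, target (0.549, −0.134).

```bash
python3 -m crank '[{"tx":0.4,"ty":-3,"tz":0,"rx":0,"ry":0,"rz":0},{"tx":0.4,"ty":-5,"tz":0,"rx":0,"ry":0,"rz":0},{"tx":0.4,"ty":-5,"tz":0,"rx":0,"ry":0,"rz":0},{"tx":0.4,"ty":-5,"tz":0,"rx":0,"ry":0,"rz":0},{"tx":0.4,"ty":-5,"tz":0,"rx":0,"ry":0,"rz":0},{"tx":0.4,"ty":-5,"tz":0,"rx":0,"ry":0,"rz":0},{"tx":0.4,"ty":-5,"tz":0,"rx":0,"ry":0,"rz":0},{"tx":0.4,"ty":-5,"tz":0,"rx":0,"ry":0,"rz":0},{"tx":0.4,"ty":-5,"tz":0,"rx":0,"ry":0,"rz":0},{"tx":0.4,"ty":-5,"tz":0,"rx":0,"ry":0,"rz":0},{"tx":0.4,"ty":-5,"tz":0,"rx":0,"ry":0,"rz":0},{"tx":0.4,"ty":-3,"tz":0,"rx":0,"ry":0,"rz":0}]'; python3 -m crank '[{"tx":0,"ty":0,"tz":-3,"rx":0,"ry":0,"rz":0},{"tx":0,"ty":0,"tz":-3,"rx":0,"ry":0,"rz":0},{"tx":0,"ty":0,"tz":0,"rx":0,"ry":0,"rz":0},{"tx":0,"ty":0,"tz":0,"rx":0,"ry":0,"rz":0}]'
python3 -c "
from h import *
tool()
for n in ('scene','top'):
  r=cam(n);cv2.imwrite(f'pics/{n}10.png',r['color'][:,:,::-1])"
```

```text
t: 35.17
ee_pos: [0.5465, -0.1347, 0.1677]
tcp_rot: [-1.723, 1.566, 3.096]
ft_force: [0.4, -0.0, -2.7]
grip_width: 0.0132
t: 35.67
ee_pos: [0.5486, -0.1326, 0.1098]
tcp_rot: [-0.061, 1.57, -1.523]
ft_force: [0.6, 0.4, -1.7]
grip_width: 0.0126
t 35.675 tcp [ 0.5486 -0.1326  0.1098] x [ 0.     -0.0005 -1.    ] jaw deg -83.73089979012686 F [ 0.5529  0.395  -1.6882] w 0.012639851931783326 j6 1.6295972719462084
```

View pics/scene10.png

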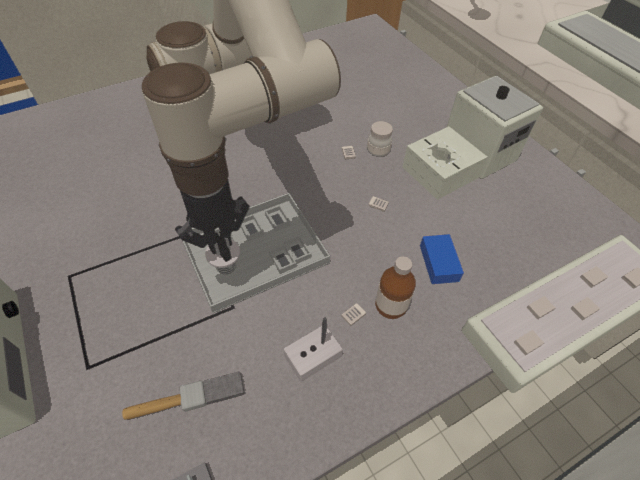

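The filter hangs over the free corner. The S5 mould was knocked about 2–3 cm toward its neighbour, now at scene (282,261). It's still flat in the tray and away from the filter. Lower gently.

```bash
python3 -m crank '[{"tx":0,"ty":0,"tz":-2,"rx":0,"ry":0,"rz":0},{"tx":0,"ty":0,"tz":-2,"rx":0,"ry":0,"rz":0},{"tx":0,"ty":0,"tz":-0.7,"rx":0,"ry":0,"rz":0},{"tx":0,"ty":0,"tz":0,"rx":0,"ry":0,"rz":0},{"tx":0,"ty":0,"tz":-0.3,"rx":0,"ry":0,"rz":0},{"tx":0,"ty":0,"tz":0,"rx":0,"ry":0,"rz":0}]'
python3 -c "
from h import *
tool()"
```

```text
t: 36.52
ee_pos: [0.5486, -0.1325, 0.0598]
tcp_rot: [1.476, 1.57, 0.014]
ft_force: [-0.6, -0.1, -2.9]
grip_width: 0.0131
t 36.525 tcp [ 0.5486 -0.1325  0.0598] x [ 0.0008  0.     -1.    ] jaw deg -83.75930119093651 F [-0.6406 -0.1428 -2.8748] w 0.013058992068226848 j6 1.6296147095854248
```

```bash
python3 -m crank '[{"tx":0,"ty":0,"tz":-0.15,"rx":0,"ry":0,"rz":0},{"tx":0,"ty":0,"tz":0,"rx":0,"ry":0,"rz":0},{"tx":0,"ty":0,"tz":0,"rx":0,"ry":0,"rz":0}]'
```

```text
t: 36.9
ee_pos: [0.5488, -0.1326, 0.0584]
tcp_rot: [1.279, 1.57, -0.183]
ft_force: [-0.3, 0.7, 1.6]
grip_width: 0.013
```

Foot contact: the force went from −2.9 to +1.6 N. Release and lift.

```bash
python3 -m crank '[{"tx":0,"ty":0,"tz":0,"rx":0,"ry":0,"rz":0},{"tx":0,"ty":0,"tz":0,"rx":0,"ry":0,"rz":0},{"tx":0,"ty":0,"tz":0,"rx":0,"ry":0,"rz":0},{"tx":0,"ty":0,"tz":2,"rx":0,"ry":0,"rz":0},{"tx":0,"ty":0,"tz":5,"rx":0,"ry":0,"rz":0},{"tx":0,"ty":0,"tz":5,"rx":0,"ry":0,"rz":0},{"tx":-0.7,"ty":5,"tz":0,"rx":0,"ry":0,"rz":0},{"tx":-0.7,"ty":5,"tz":0,"rx":0,"ry":0,"rz":0},{"tx":-0.7,"ty":5,"tz":0,"rx":0,"ry":0,"rz":0},{"tx":-0.7,"ty":5,"tz":0,"rx":0,"ry":0,"rz":0},{"tx":-0.7,"ty":5,"tz":0,"rx":0,"ry":0,"rz":0},{"tx":-0.7,"ty":5,"tz":0,"rx":0,"ry":0,"rz":0}]' 40; python3 -c "
from h import *
tool()
for n in ('scene','top'):
  r=cam(n);cv2.imwrite(f'pics/{n}11.png',r['color'][:,:,::-1])"
```

```text
t: 38.4
ee_pos: [0.5059, 0.1691, 0.178]
tcp_rot: [1.839, 1.57, 0.378]
ft_force: [0.4, 0.6, 0.8]
grip_width: 0.0344
t 38.4 tcp [0.5059 0.1691 0.178 ] x [ 0.0004  0.0001 -1.    ] jaw deg -83.752662541112 F [0.3994 0.5711 0.7956] w 0.03438498572944445 j6 1.0529080834455165
```

View pics/scene11.png

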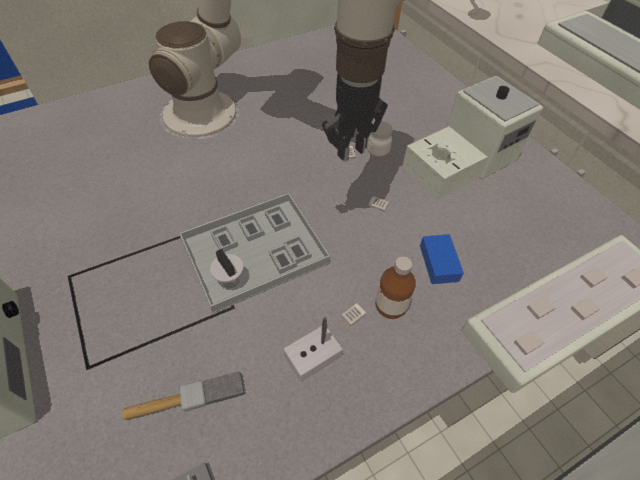

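View pics/top11.png

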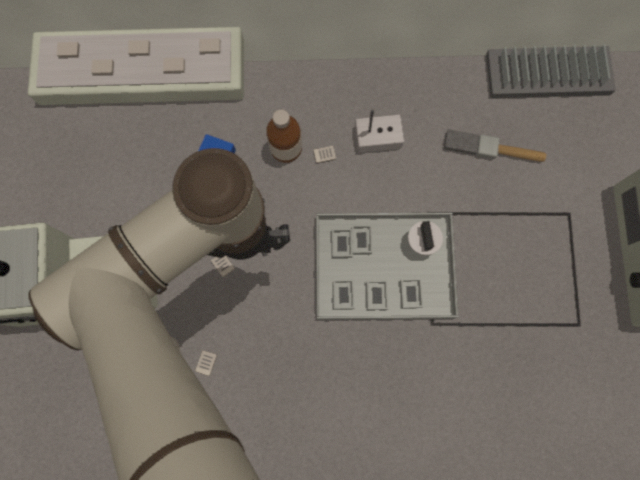

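```bash
python3 - <<'E'
from h import *
a=cv2.imread("pics/top11.png")[205:330,305:465]; b=cv2.imread("pics/scene11.png")[190:310,175:335]
cv2.imwrite("pics/z11.png",np.vstack([cv2.resize(a,(640,500),interpolation=cv2.INTER_CUBIC)]))
cv2.imwrite("pics/z11b.png",cv2.resize(b,(640,480),interpolation=cv2.INTER_CUBIC))
# outline & tray lines
r=cam("top"); im=r["color"]; v=cv2.cvtColor(im,cv2.COLOR_RGB2HSV)[:,:,2]
m=np.zeros_like(v); m[205:335,430:585]=(v[205:335,430:585]<75)*255; m[205:325,430:462]=0; m[222:250,408:445]=0
def line(pts,z,ax):
    w=cast(r,pts,z)[:,:2]; return w
# dark line pixels: right line columns 560..585 rows 225..315
def centreline(rows=None,cols=None,lo=0,hi=0):
    P=[]
    if rows:
        for y in range(*rows):
            s=(120-np.minimum(v[y,lo:hi].astype(float),120)); s[s<30]=0
            if s.sum(): P.append((lo+(s*np.arange(hi-lo)).sum()/s.sum(),y))
    else:
        for x in range(*cols):
            s=(120-np.minimum(v[lo:hi,x].astype(float),120)); s[s<30]=0
            if s.sum(): P.append((x,lo+(s*np.arange(hi-lo)).sum()/s.sum()))
    w=cast(r,P,0)[:,:2]; l=cv2.fitLine(w.astype(np.float32),cv2.DIST_HUBER,0,.01,.01).ravel()
    return w.mean(0),l[:2]
print("right(-y)",centreline(rows=(225,315),lo=565,hi=583))
print("top(+x)",centreline(cols=(470,565),lo=206,hi=220))
print("bottom(-x)",centreline(cols=(470,570),lo=318,hi=330))
print("left stubs",v[205:222,425:470:5])
E
```

```text
right(-y) (array([ 0.4877, -0.4216]), array([ 0.9994, -0.0357], dtype=float32))
top(+x) (array([ 0.6016, -0.3243]), array([0.0337, 0.9994], dtype=float32))
bottom(-x) (array([ 0.3862, -0.3068]), array([0.036 , 0.9994], dtype=float32))
left stubs [[122 123 120 120 121 121 122 119 120]
 [124 124 118 121 119 120 122 119 120]
 [121 120 123 121 121 121 123 119 118]
 [120 117 122 118 117 120 121 120 119]
 [119 118 121 119 119 121 120 120 116]
 [119 120 121 119 118 117 119 120 117]
 [115 110 111 110 109 112 112 112 113]
 [123 105 104 108 105 107  76  73  78]
 [126 123 128 130 130 131  52  50  55]
 [110 107 111 106 107 112  62  65  64]
 [ 85  85  84  83  85 109  89 100 100]
 [ 79  78  76  75  77 113 117 116 115]
 [ 82  82  85  86  87 107 119 121 121]
 [105 108 107 116  98  98 119 116 120]
 [140 139 142 145 113 100 117 117 120]
 [139 148 151 153 119  96 118 115 118]
 [ 93 143 151 153 118  95 117 119 122]]
```

View pics/z11.png

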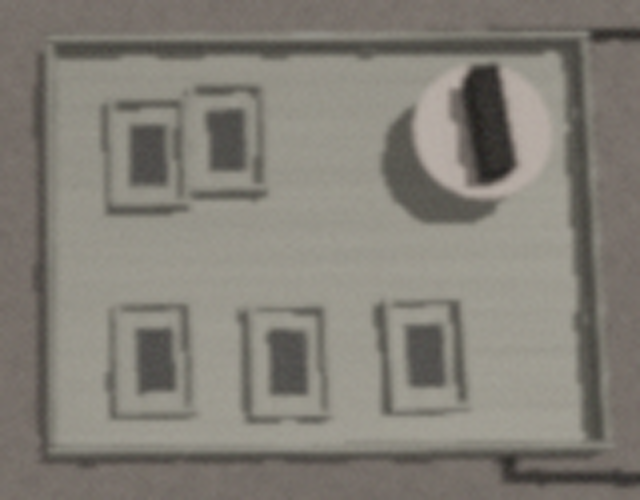

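View pics/z11b.png

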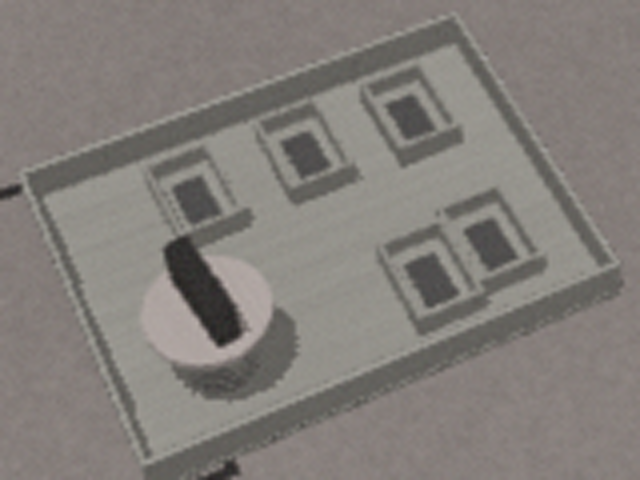

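The zooms show the filter upright and all five moulds flat; the shifted one sits beside its neighbour without overlap. The outline centre is at about (0.495, −0.283) with yaw −2°. The tray is at about (0.501, −0.057) with yaw −1.6°, so I'll push 226 mm along the tray's −y, spreading the fingers along x for two contact points. Turn −98° and lower behind the +y wall.

```bash
python3 -m crank '[{"tx":0,"ty":-1,"tz":0,"rx":0,"ry":0,"rz":-9.8},{"tx":0,"ty":-1,"tz":0,"rx":0,"ry":0,"rz":-9.8},{"tx":0,"ty":-1,"tz":0,"rx":0,"ry":0,"rz":-9.8},{"tx":0,"ty":-1,"tz":0,"rx":0,"ry":0,"rz":-9.8},{"tx":0,"ty":-1,"tz":0,"rx":0,"ry":0,"rz":-9.8},{"tx":0,"ty":0,"tz":-2,"rx":0,"ry":0,"rz":-9.8},{"tx":0,"ty":0,"tz":-2,"rx":0,"ry":0,"rz":-9.8},{"tx":0,"ty":0,"tz":-2,"rx":0,"ry":0,"rz":-9.8},{"tx":0,"ty":0,"tz":-2,"rx":0,"ry":0,"rz":-9.8},{"tx":0,"ty":0,"tz":-2,"rx":0,"ry":0,"rz":-9.8},{"tx":0,"ty":0,"tz":0,"rx":0,"ry":0,"rz":0},{"tx":0,"ty":0,"tz":0,"rx":0,"ry":0,"rz":0}]' 80; python3 -c "
from h import *
tool()"
```

```text
t: 40.05
ee_pos: [0.5069, 0.1171, 0.0785]
tcp_rot: [-2.901, 1.57, 0.212]
ft_force: [0.0, 1.2, -0.2]
grip_width: 0.0684
t 40.05 tcp [0.5069 0.1171 0.0785] x [ 0.001   0.0002 -1.    ] jaw deg 178.3517374380411 F [ 0.0267  1.2301 -0.2103] w 0.06839999144346907 j6 -0.5686463713633912
```

```bash
python3 -m crank '[{"tx":-0.2,"ty":0,"tz":-3,"rx":0,"ry":0,"rz":0},{"tx":0,"ty":0,"tz":-3,"rx":0,"ry":0,"rz":0},{"tx":0,"ty":0,"tz":-1.2,"rx":0,"ry":0,"rz":0},{"tx":0,"ty":0,"tz":0,"rx":0,"ry":0,"rz":0}]'; python3 -m crank '[{"tx":0,"ty":-1,"tz":0,"rx":0,"ry":0,"rz":0},{"tx":0,"ty":-0.8,"tz":0,"rx":0,"ry":0,"rz":0},{"tx":0,"ty":-0.8,"tz":0,"rx":0,"ry":0,"rz":0},{"tx":0,"ty":-0.8,"tz":0,"rx":0,"ry":0,"rz":0},{"tx":0,"ty":0,"tz":0,"rx":0,"ry":0,"rz":0}]'; python3 -c "
from h import *
tool()
for n in ('scene','top'):
  r=cam(n);cv2.imwrite(f'pics/{n}12.png',r['color'][:,:,::-1])"
```

```text
t: 40.55
ee_pos: [0.5045, 0.1174, 0.0059]
tcp_rot: [1.166, 1.57, -2.005]
ft_force: [1.0, 0.9, 0.6]
grip_width: 0.0682
t: 41.18
ee_pos: [0.5044, 0.0829, 0.006]
tcp_rot: [-2.711, 1.571, 0.399]
ft_force: [-0.0, -0.6, 0.7]
grip_width: 0.0683
t 41.175 tcp [0.5044 0.0829 0.006 ] x [ 0.0002  0.0001 -1.    ] jaw deg 178.18055793241925 F [-0.035  -0.6477  0.7106] w 0.06830206633219234 j6 -0.5125846777610454
```

View pics/scene12.png

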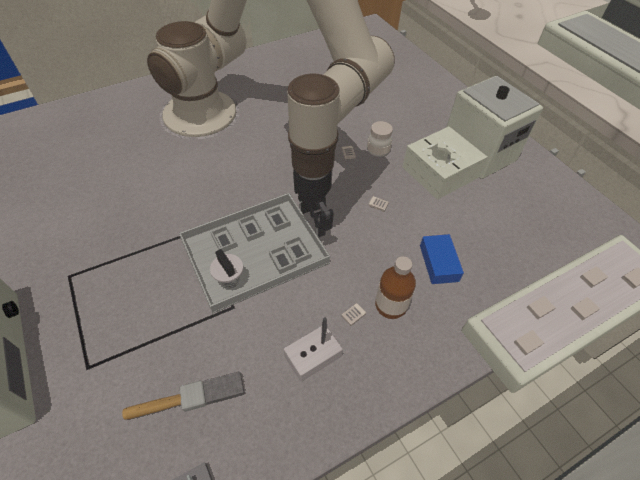

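The fingers stand at the +y wall and the tray has not moved yet. Push slowly.

```bash
python3 -m crank '[{"tx":0,"ty":-0.3,"tz":0,"rx":0,"ry":0,"rz":0},{"tx":0,"ty":-0.5,"tz":0,"rx":0,"ry":0,"rz":0},{"tx":0,"ty":-0.8,"tz":0,"rx":0,"ry":0,"rz":0},{"tx":-0.03,"ty":-1,"tz":0,"rx":0,"ry":0,"rz":0},{"tx":-0.03,"ty":-1,"tz":0,"rx":0,"ry":0,"rz":0},{"tx":-0.03,"ty":-1,"tz":0,"rx":0,"ry":0,"rz":0},{"tx":-0.03,"ty":-1,"tz":0,"rx":0,"ry":0,"rz":0},{"tx":-0.03,"ty":-1,"tz":0,"rx":0,"ry":0,"rz":0},{"tx":-0.03,"ty":-0.8,"tz":0,"rx":0,"ry":0,"rz":0},{"tx":-0.03,"ty":-0.5,"tz":0,"rx":0,"ry":0,"rz":0},{"tx":-0.03,"ty":-0.3,"tz":0,"rx":0,"ry":0,"rz":0},{"tx":0,"ty":0,"tz":0,"rx":0,"ry":0,"rz":0}]'; python3 -c "
from h import *
tool()
for n in ('scene','top'):
  r=cam(n);cv2.imwrite(f'pics/{n}13.png',r['color'][:,:,::-1])"
```

```text
t: 42.78
ee_pos: [0.5028, 0.0021, 0.0058]
tcp_rot: [-2.752, 1.569, 0.359]
ft_force: [1.6, 3.8, -1.6]
grip_width: 0.0685
t 42.775 tcp [0.5028 0.0021 0.0058] x [ 0.0017  0.0006 -1.    ] jaw deg 178.2806824048189 F [ 1.6155  3.8268 -1.635 ] w 0.06845257372286348 j6 -0.35747554449692887
```

View pics/scene13.png

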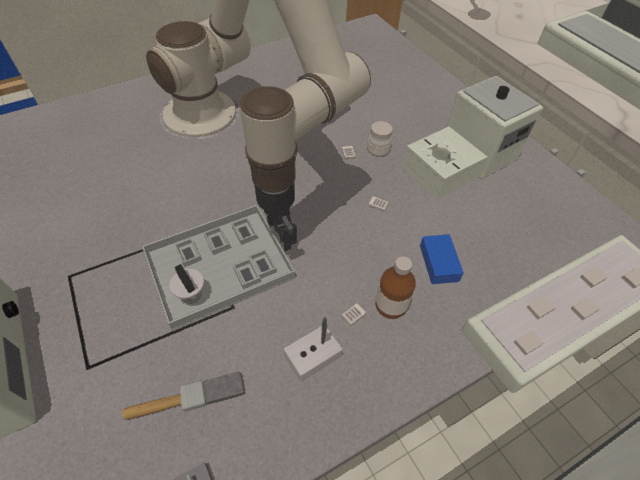

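View pics/top13.png

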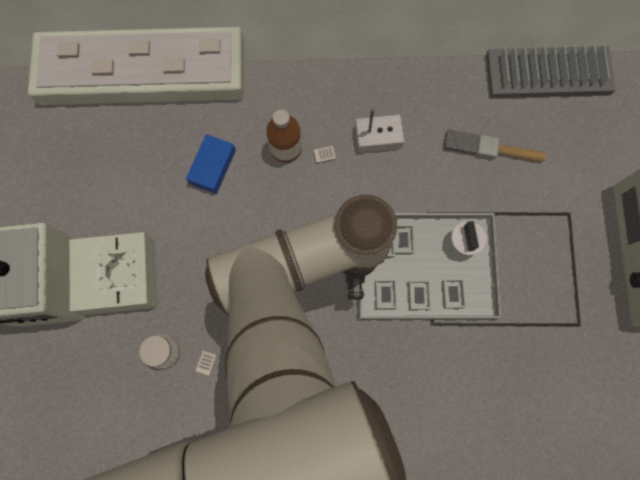

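The tray slides straight, with its right edge now at top x≈494–498 and the filter upright. Measure its −y wall to get the remaining distance.

```bash
cat >> h.py <<'E'
def edge(r,lo,hi,rows,z=.028):
    """outermost bright->bench step on -y wall rim, subpixel, fit line"""
    g=cv2.GaussianBlur(cv2.cvtColor(r["color"],cv2.COLOR_RGB2GRAY),(3,3),0).astype(float); P=[]
    for y in range(*rows):
        d=np.diff(g[y,lo:hi]); k=int(np.argmin(d)); P.append((lo+k+.5,y))
    P=np.array(P); w=cast(r,P,z)[:,:2]; l=cv2.fitLine(w.astype(np.float32),cv2.DIST_HUBER,0,.002,.01).ravel()
    if l[0]<0: l[:2]*=-1
    return P[:,0].mean(),l[2:],np.degrees(np.arctan2(l[1],l[0]))
E
python3 - <<'E'
from h import *
r=cam("top")
print(edge(r,488,508,(225,310)))
im=r["color"]; cv2.imwrite("pics/z14.png",cv2.resize(im[205:330,420:590,::-1],(680,500),interpolation=cv2.INTER_NEAREST))
r0=dict(r); r0["color"]=cv2.imread("pics/top0.png")[:,:,::-1].copy(); print("start",edge(r0,446,466,(225,310)))
E
```

```text
(np.float64(489.8176470588235), array([ 0.4725, -0.2517], dtype=float32), np.float32(-2.8252573))
start (np.float64(447.86470588235295), array([ 0.5133, -0.1749], dtype=float32), np.float32(-2.051952))
```

View pics/z14.png

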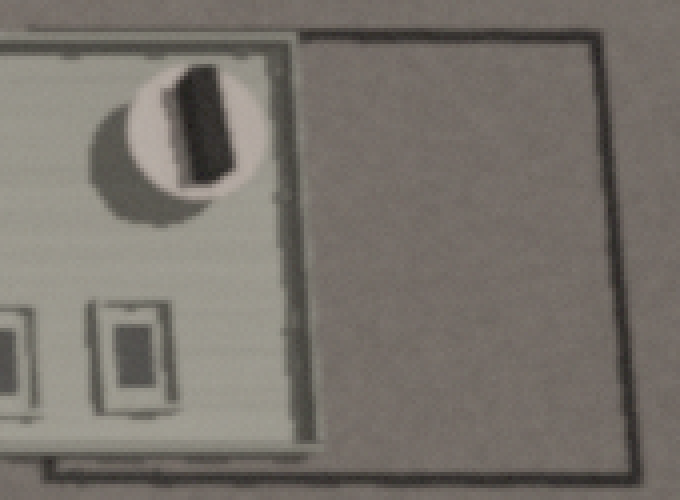

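```bash
python3 - <<'E'
from h import *
r=cam("top")
print(cast(r,[[494.7,214.5],[500.4,317]],.028), cast(r,[[425+1,213],[425+1,319]],.028))
E
```

```text
[[ 0.5935 -0.2717  0.028 ]
 [ 0.3988 -0.2637  0.028 ]] [[ 0.6005 -0.1406  0.028 ]
 [ 0.3994 -0.1267  0.028 ]]
```

The −y wall is at y = −0.268 with yaw about −2.3°. It should end at −0.414, so 14.6 cm remain. Push 13.4 cm first.

```bash
python3 -m crank '[{"tx":0,"ty":-0.4,"tz":0,"rx":0,"ry":0,"rz":0},{"tx":-0.03,"ty":-0.8,"tz":0,"rx":0,"ry":0,"rz":0},{"tx":-0.03,"ty":-1,"tz":0,"rx":0,"ry":0,"rz":0},{"tx":-0.03,"ty":-1,"tz":0,"rx":0,"ry":0,"rz":0},{"tx":-0.03,"ty":-1,"tz":0,"rx":0,"ry":0,"rz":0},{"tx":-0.03,"ty":-1,"tz":0,"rx":0,"ry":0,"rz":0},{"tx":-0.03,"ty":-1,"tz":0,"rx":0,"ry":0,"rz":0},{"tx":-0.03,"ty":-1,"tz":0,"rx":0,"ry":0,"rz":0},{"tx":-0.03,"ty":-1,"tz":0,"rx":0,"ry":0,"rz":0},{"tx":-0.03,"ty":-1,"tz":0,"rx":0,"ry":0,"rz":0},{"tx":-0.03,"ty":-0.8,"tz":0,"rx":0,"ry":0,"rz":0},{"tx":-0.03,"ty":-0.8,"tz":0,"rx":0,"ry":0,"rz":0}]'; python3 -m crank '[{"tx":-0.03,"ty":-0.8,"tz":0,"rx":0,"ry":0,"rz":0},{"tx":-0.03,"ty":-0.8,"tz":0,"rx":0,"ry":0,"rz":0},{"tx":-0.03,"ty":-0.5,"tz":0,"rx":0,"ry":0,"rz":0},{"tx":0,"ty":-0.3,"tz":0,"rx":0,"ry":0,"rz":0},{"tx":0,"ty":0,"tz":0,"rx":0,"ry":0,"rz":0},{"tx":0,"ty":0,"tz":0,"rx":0,"ry":0,"rz":0}]'; python3 -c "
from h import *
tool()
r=cam('top'); im=r['color']; cv2.imwrite('pics/z15.png',cv2.resize(im[205:335,400:590,::-1],(760,520),interpolation=cv2.INTER_CUBIC))
r=cam('scene');cv2.imwrite('pics/scene15.png',r['color'][:,:,::-1])"
```

```text
t: 44.48
ee_pos: [0.4983, -0.1062, 0.0059]
tcp_rot: [-0.957, 1.57, 2.153]
ft_force: [-0.5, 7.3, 1.6]
grip_width: 0.0687
t: 45.22
ee_pos: [0.4972, -0.1303, 0.0059]
tcp_rot: [-0.185, 1.57, 2.925]
ft_force: [0.4, 4.9, 1.8]
grip_width: 0.0685
t 45.225 tcp [ 0.4972 -0.1303  0.0059] x [-0.0009  0.0002 -1.    ] jaw deg 178.2149662618917 F [0.3879 4.9456 1.794 ] w 0.06848239856412475 j6 -0.09034455734231876
```

View pics/z15.png

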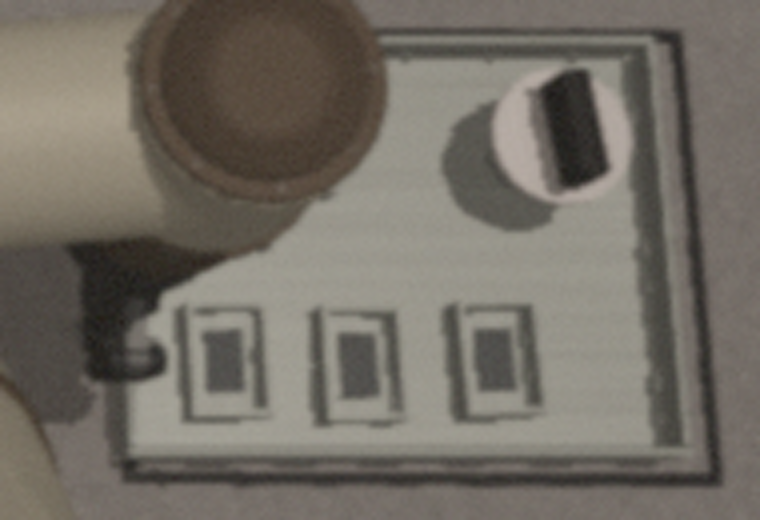

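View pics/scene15.png

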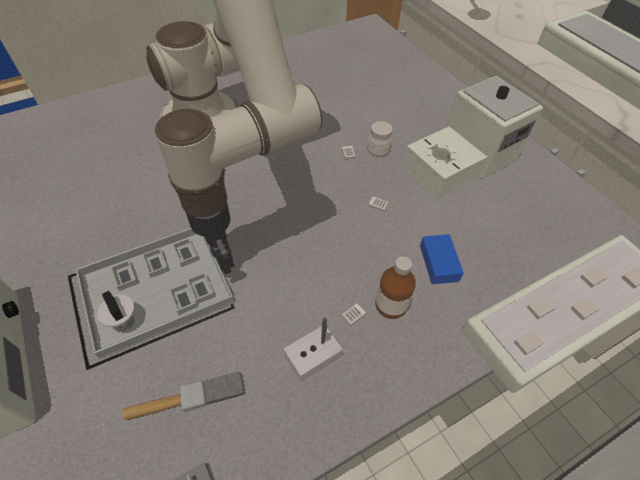

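```bash
python3 - <<'E'
from h import *
r=cam("top")
c=cast(r,[[564,213.7],[574,317.5]],.028);print(c,c.mean(0), np.degrees(np.arctan2(c[0,1]-c[1,1],c[0,0]-c[1,0])))
E
```

```text
[[ 0.5911 -0.4043  0.028 ]
 [ 0.3937 -0.3989  0.028 ]] [ 0.4924 -0.4016  0.028 ] -1.5790639668265036
```

12 mm remain, and both estimates agree. Finish the push slowly, then back off and lift.

```bash
python3 -m crank '[{"tx":0,"ty":-0.3,"tz":0,"rx":0,"ry":0,"rz":0},{"tx":0,"ty":-0.4,"tz":0,"rx":0,"ry":0,"rz":0},{"tx":0,"ty":-0.3,"tz":0,"rx":0,"ry":0,"rz":0},{"tx":0,"ty":-0.15,"tz":0,"rx":0,"ry":0,"rz":0},{"tx":0,"ty":0,"tz":0,"rx":0,"ry":0,"rz":0},{"tx":0,"ty":0,"tz":0,"rx":0,"ry":0,"rz":0}]';python3 -m crank '[{"tx":0,"ty":1.5,"tz":0,"rx":0,"ry":0,"rz":0},{"tx":0,"ty":2,"tz":0,"rx":0,"ry":0,"rz":0},{"tx":0,"ty":2,"tz":4,"rx":0,"ry":0,"rz":0},{"tx":0,"ty":3,"tz":5,"rx":0,"ry":0,"rz":0},{"tx":0,"ty":5,"tz":5,"rx":0,"ry":0,"rz":0},{"tx":0,"ty":5,"tz":5,"rx":0,"ry":0,"rz":0},{"tx":0,"ty":5,"tz":0,"rx":0,"ry":0,"rz":0},{"tx":0,"ty":5,"tz":0,"rx":0,"ry":0,"rz":0},{"tx":0,"ty":5,"tz":0,"rx":0,"ry":0,"rz":0},{"tx":0,"ty":5,"tz":0,"rx":0,"ry":0,"rz":0},{"tx":0,"ty":0,"tz":0,"rx":0,"ry":0,"rz":0},{"tx":0,"ty":0,"tz":0,"rx":0,"ry":0,"rz":0}]'; python3 -c "
from h import *
tool()
r=cam('top'); im=r['color']; cv2.imwrite('pics/z16.png',cv2.resize(im[205:335,400:590,::-1],(760,520),interpolation=cv2.INTER_CUBIC))
r=cam('scene');cv2.imwrite('pics/scene16.png',r['color'][:,:,::-1]);cv2.imwrite('pics/z16b.png',cv2.resize(r['color'][220:380,50:250,::-1],(750,600),interpolation=cv2.INTER_CUBIC))"
```

```text
t: 46.12
ee_pos: [0.4973, -0.1416, 0.0059]
tcp_rot: [-0.442, 1.57, 2.669]
ft_force: [0.3, 6.4, 0.5]
grip_width: 0.0685
t: 47.62
ee_pos: [0.4968, 0.2309, 0.1836]
tcp_rot: [0.82, 1.568, -2.352]
ft_force: [-0.3, -1.3, 0.0]
grip_width: 0.0685
t 47.625 tcp [0.4968 0.2309 0.1836] x [-0.0017 -0.0017 -1.    ] jaw deg 178.257128380896 F [-0.2618 -1.3191  0.013 ] w 0.0684827471178226 j6 -0.7615868380445757
```

View pics/z16.png

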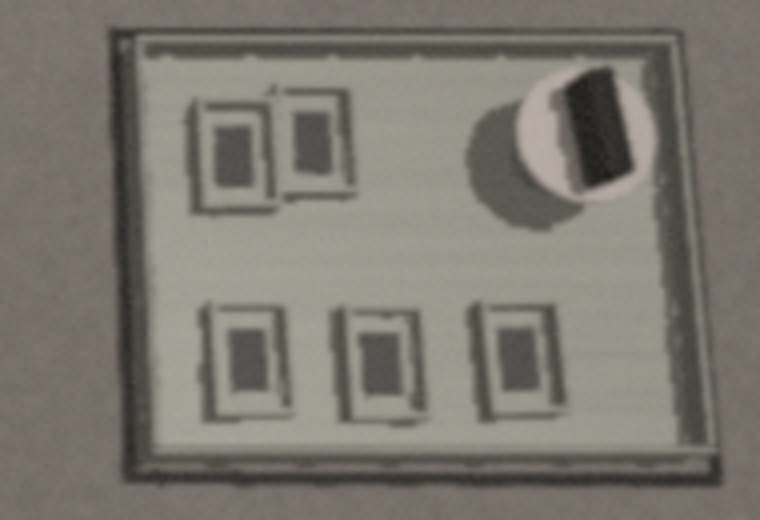

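View pics/scene16.png

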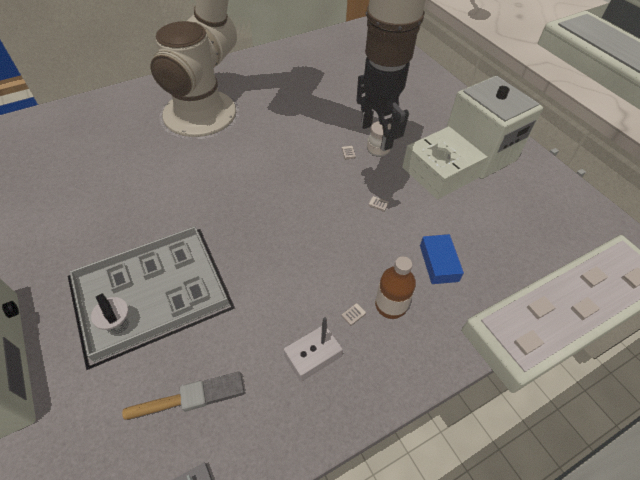

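View pics/z16b.png

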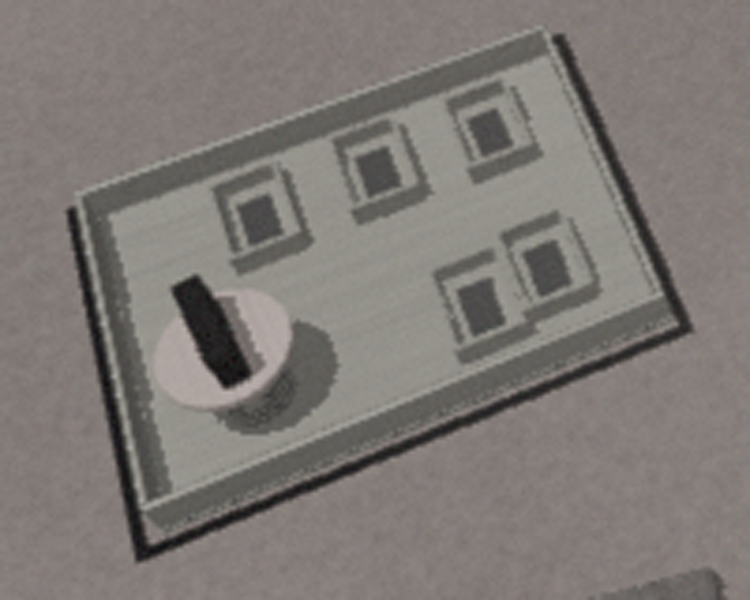

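```bash
python3 - <<'E'
from h import *
r=cam("top")
c=cast(r,[[432.5,213.7],[570,213.2],[579,317.5],[434.5,318.5]],.028);print(c[:,:2],c.mean(0), "sides",[np.linalg.norm(c[i]-c[i-1]) for i in range(4)])
tool()
E
```

```text
[[ 0.5987 -0.1529]
 [ 0.5917 -0.4159]
 [ 0.3934 -0.4081]
 [ 0.3999 -0.1424]] [ 0.4959 -0.2798  0.028 ] sides [np.float64(0.19914010917473413), np.float64(0.263084138627113), np.float64(0.19840391763937054), np.float64(0.2657532324094676)]
t 47.775 tcp [0.4975 0.2302 0.1841] x [-0.0005 -0.0006 -1.    ] jaw deg 178.15670073824737 F [-0.2469  0.6699  0.1836] w 0.0682756283005789 j6 -0.7614535509370738
```

The tray centre is about 4 mm from the outline centre and the yaw matches. The robot is clear, so I'll hand in.

```bash
python3 -c "
from station import manip
print(manip.sign_off())"
```

```text
the job is handed in; nothing more can be done
None
```

The job is done and handed in at about 48 s of the 210 s limit; the system gives no verdict.

- **Moulds:** all five went into the tray one by one. My first grip on one closed just above it, so I reopened, went lower and gripped it. Later, one mould already in the tray was knocked 2–3 cm towards its neighbour. It stayed flat and clear of the filter, so I left it there.
- **Filter:** I turned the knob about 66° anticlockwise until its bar was parallel to the marks (within about 2°). I felt no clear torque rise at the stop, but the filter lifted out with only about 3 N. It stands upright in the free corner of the tray.
- **Tray:** I pushed it about 22 cm with the spread fingers against its back wall, at 7 N or less in the readings I took. I then backed the arm well away.

**Last checks:**
- The final pictures show the filter upright, all five moulds flat, and the tray inside the outline.
- The tray's centre measured (0.496, −0.280) and the outline's (0.495, −0.283), so they are about 4 mm apart. Both are turned about −2°.
- The tray edges I measured came out 3–6 mm longer than the true 260 mm, so these positions are good to a few millimetres.
- I saw no bystander moved in the pictures, but I did not measure their positions again.

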